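# Change the bench number stamper over to a new batch

### The job

Change the blue number stamper over to the next batch: collect every stamped jaw plate from its catch tray into the red tote, roll the numbered thumbwheel until the 8 stands at the red index marks, and set the blank jaw plate down on the sloping white plate so that it slides home into the low corner, flat and snug against both the rear fence and the gate. Only when all of that is done, press the green start button fully down and let it spring back. Leave the tote standing on the bench, and do not disturb the oil bottle or the tape measure.

Things in the scene. Friction and masses are not known exactly. Their poses are not given: they have to be found in the camera images.
- stamper: the stamping machine, fixed, at a slightly different place and yaw each time. Origin on the bench top; x away from the operator, y to the left, z up. Black base plate x -0.060..0.144, y -0.010..0.160, 12 mm high. Blue head x 0.077..0.139, y 0.004..0.150, top at z 0.088, carrying wheel and button; behind it, lower, an air cylinder and a valve box to x 0.19
- tray_floor (a point): centre of the grey catch tray's floor (6 mm above the bench), right of the nest, axes as the stamper's. Inside 250 mm (x) by 122 mm (y), walls 4 mm thick, top 34 mm above the bench. The stamped plates lie flat in it one behind the other along x, some 56 mm apart, each lengthwise roughly along y; up to two of the four places are empty
- nest: the sloping white plate before the head, fixed. Origin on its surface in the low corner, about 54 mm above the bench; its x runs down to the rear fence (face at x = 0), y runs up and left from the gate (face at y = 0), z is the plate's normal. It falls about 17 degrees along +x and 17 along -y. Surface x -0.110..0, y 0..0.150, front and left edges open; fence and gate stand 22 to 24 mm above it
- nest_home (a point): where the middle of the blank is when it is home: (-0.012, 0.045, 0.008) in the nest's frame, axes as the nest's; the blank's long side then lies along the nest's y. Plate and fences are slippery (friction about 0.08): a bar let go flat on the plate, some 40 mm from the fence and 30 mm from the gate, slides into the corner by itself
- number_wheel (a joint): thumbwheel angle in rad: 0 shows digit 0, each click of 0.6283 shows the next digit, to 9 at 5.655; end stops at 0 and 9. Rolling its top towards the operator (stamper's -x) makes the number grow. A sprung detent (about 0.04 N m, 1.2 N at the rim) pulls it to the nearest click when let go. The white digit between the red index marks, facing the operator 45 degrees below the top, counts
- wheel_axle (a point): middle of the thumbwheel on its axle, fixed to the head, axes as the stamper's; the axle runs along y. The wheel is a black drum of 32 mm radius, 28 mm wide, smooth, with a grippy rim (friction about 1); it stands 26 mm out of the head; the cheeks beside it are 6 mm lower than it. One click is 20 mm of rim travel: press on top of it with about 5 to 12 N and draw the fingertip level along x
- start (a joint): travel of the green start button in m: 0 up, 0.006 fully down; a spring returns it; about 5 N presses it fully down; it counts as pressed beyond 0.004
- start_top (a point): centre of the top face of the green start button (26 mm across, moves with it), on the head's top to the right of the wheel, 45 mm from its middle; it is pressed straight down
- tote: loose red open plastic tote, 156 mm (its x) by 130 mm (its y) outside, 46 mm high, walls 4 mm, floor 9 mm thick, 0.7 kg; origin under its centre
- jaw_1: a stamped jaw plate: bright aluminium bar 24 mm wide (its x) by 90 mm long (its y) by 16 mm thick (its z), two counterbored holes drawn in its faces, 120 g; origin in the middle of the bar. Starts in the catch tray, or is absent
- jaw_2: a stamped jaw plate: bright aluminium bar 24 mm wide (its x) by 90 mm long (its y) by 16 mm thick (its z), two counterbored holes drawn in its faces, 120 g; origin in the middle of the bar. Starts in the catch tray, or is absent
- jaw_3: a stamped jaw plate: bright aluminium bar 24 mm wide (its x) by 90 mm long (its y) by 16 mm thick (its z), two counterbored holes drawn in its faces, 120 g; origin in the middle of the bar. Starts in the catch tray, or is absent
- jaw_4: a stamped jaw plate: bright aluminium bar 24 mm wide (its x) by 90 mm long (its y) by 16 mm thick (its z), two counterbored holes drawn in its faces, 120 g; origin in the middle of the bar. Starts in the catch tray, or is absent
- blank: the unstamped blank jaw plate, the same bar as the stamped ones (24 x 90 x 16 mm along its x, y, z; origin in its middle; 120 g), lying flat on the bench on the right, beyond the tote
- oil_bottle: bystander: blue oil bottle standing on the bench, 67 mm across, 194 mm high; origin at the centre of its underside
- tape_measure: bystander: yellow tape measure standing on the bench, 35 x 76 x 62 mm; origin at the centre of its underside
Things that resemble listed ones, but are neither listed nor needed, are in the scene too. Leave any purple look-alike of the blank alone. What is shaped like the jaw_3 but black is not meant.

How it is judged:
By the outcome, as a careful person would: the job done as asked, in the order asked, and still so for the second after the job is handed in, with the robot touching nothing.
Of jaw_1, jaw_2, jaw_3, jaw_4 only 2 to 4 are there at a start; the rules pass over those that are not, and their reading is None.
At some moment in a run one of blank, tote may be knocked a few centimetres aside while the robot is not near it.
Once in a run the grip may slacken for a moment while it holds something.
It also fails if it takes over 210 s, if anything falls off the work surface, if the arm or the gripper's body presses on something with over 40 N, if the wrist force passes 120 N, or if a joint passes its speed limit or range.

### The arm

A 6-joint arm with a two-finger parallel gripper is mounted at the origin on the work surface; the furniture and walls round the work are solid. World frame = base frame: x ahead of the robot, y to its left, z up, the work surface at z = 0. Lengths are in m, angles in rad, forces in N, time in s.
With the tool pointing down it reaches from about 0.35 to 0.775 m from the base axis. Payload 7.3 kg.
Tool frame: the origin (TCP) lies at the very end of the fingers, on their centre line; the grasp point (between the pads) lies 19 mm behind it; z points along the fingers, y is the line along which they close (so a half turn about z gives the same grasp; the last joint's range is limited). The gripper opens to 92 mm and grips with 3 to 60 N. Pads are 19 mm wide; open, the fingers measure 130 mm over their backs; the gripper's body (75 mm by 190 mm) begins 47 mm behind the grasp point.
Start: joints at [1.186, 0.342, 1.524, -0, 1.275, -0.146], TCP at [0.124, 0.51, 0.227] pointing down, gripper open.
Joint ranges: [-2.53, 2.53], [-0.77, 2.02], [0.04, 2.7], [-1, 4.14], [0.28, 2.66], [-3.11, 3.11]. Speed limits (rad/s): [2.57, 2.57, 3.14, 3.14, 3.14, 3.14].

### API

Orientations are given as [roll, pitch, yaw] about the fixed x, y, z axes, in that order (R = Rz(yaw) Ry(pitch) Rx(roll)).
In Python, from cell import * gives the robot as it stands.
- The arm moves only by the tool step_arm, never from a script. Its argument "commands" is a list of rows, each a list of 7 numbers: the opening, from 0 (shut) to 1 (fully open), then the shift along the world's x, y, z in cm, then the turn, a rotation vector about the world's x, y, z in rad. A call has 1 to 5 rows; each row is the pose to reach, as a shift and turn from the pose commanded when the call began; what a row does not reach only later rows make up. A row lasts 1/12 s, in which the tool goes at most 41.7 mm and 7.16 degrees, less where a joint would pass 70% of its speed; a pose out of reach is approached as far as the arm can. A call with a gripper value outside its range is refused whole. The fingers move at their own pace and stop on an object; "grip_force" is the grip in N (left out, the last holds). Time passes only in rows, so rows that repeat a pose let the fingers close. It gives the time, the measured TCP pose, the force, the opening and the grip force at its end, in the units of the state.
- observe(): the state, without advancing time (a new reading comes with each control period).
- read_camera(name): name is "side" or "top" or "wrist"; returns the picture (400x640x3 uint8, red, green, blue); there is no depth.
- camera_model(name): a dict with "vfov" (degrees; the focal length in pixels is half the picture's height over the tangent of half this angle, whatever the lens; pixels are square), "cx", "cy" (the principal point, pixels), "world_to_cam" (4x4, takes a point from world to camera coordinates). Camera axes: x right, y up, looking along -z (the intrinsics and any distortion apply to the point x, -y, -z); pixel columns grow to the right and rows downward; lengths in m; the calibration is good to about 2 mm. The wrist camera is an equidistant fisheye: a pixel r from the principal point sees the ray r / f radians off the axis. A picture is of the moment at which its call begins: read the wrist's pose just before it. camera_model takes no time and is no camera call; for the wrist camera it gives the pose at the moment of the call.
- hand_in(): hands the job in; it is judged then, once.
The state is a dict: "time": time; "qpos": joint angles; "qvel": joint speeds; "joint_efforts": joint torques, N m; "tool_pos": TCP position; "tool_rot": TCP orientation; "contact_force": force on the tool from outside, world axes, zero at the start; "torque": the same for the moment, N m; "opening": finger opening in m; "grip_force": force on a finger pad.
Only numpy, scipy, OpenCV 4.12 (cv2) and the standard library are available. Lean on these libraries where they do the work, as an engineer would, in place of code of your own. Each camera call takes 0.05 s, during which the arm holds its last target. There are 200 camera calls.

## Working session

There is one attempt and no reset: what is moved stays moved. The work goes in short steps, Python scripts to look and compute and a tool call to move; the robot and the scene stay as the last step left them, time stands still between calls to the robot, and variables do not carry over. Pictures are saved under pics/ and viewed, at most 14 in all, crops included, and the job is handed in when it is done.

Besides the shell and the picture viewer there is one more tool, called after "Call:" by a JSON object that holds its "name" and its "arguments", one argument or row to a line. step_arm: Moves the arm, as the interface text tells. Its arguments: {"type":"object","properties":{"commands":{"type":"array"},"grip_force":{"type":"number"}},"required":["commands"]}

```bash
ls; mkdir -p pics
python3 - <<'E'
from cell import *
import cv2
s=observe(); print({k:(v if not hasattr(v,'__len__') else [round(float(x),3) for x in v]) for k,v in s.items()})
for n in("top","side","wrist"):
    m=camera_model(n); print(n,m)
    cv2.imwrite(f"pics/{n}0.png",read_camera(n)[:,:,::-1])
E
```

```text
pics
{'time': 0.0, 'qpos': [1.186, 0.343, 1.525, -0.0, 1.275, -0.146], 'qvel': [-0.001, -0.001, 0.001, 0.0, 0.001, -0.001], 'joint_efforts': [-0.0, -43.124, -24.422, 0.072, 0.056, -0.0], 'tool_pos': [0.124, 0.51, 0.226], 'tool_rot': [-3.14, -0.0, 2.903], 'contact_force': [0.502, -0.38, -1.033], 'torque': [0.011, -0.015, 0.023], 'grip_force': 0.0, 'opening': 0.09158818054854694}
top {'vfov': 42.54919044652021, 'cx': 322.6203555545832, 'cy': 204.85670351425554, 'world_to_cam': array([[-0.0109486 , -0.99990647,  0.0081968 ,  0.01255728],
       [ 0.99056362, -0.00972563,  0.1367082 , -0.54416005],
       [-0.13661569,  0.00961622,  0.99057745, -1.47873224],
       [ 0.        ,  0.        ,  0.        ,  1.        ]])}
side {'vfov': 51.81166866039845, 'cx': 322.1783921317498, 'cy': 204.85444764788866, 'world_to_cam': array([[ 0.3920152 ,  0.91994191,  0.00556552, -0.21767562],
       [-0.7113914 ,  0.29929851,  0.63587945,  0.31777375],
       [ 0.5833064 , -0.25323367,  0.77176833, -1.50172391],
       [ 0.        ,  0.        ,  0.        ,  1.        ]])}
wrist {'vfov': 65.70646984690485, 'cx': 315.95803149013557, 'cy': 196.76536303996758, 'world_to_cam': array([[ 0.236586  ,  0.9716095 , -0.00142766, -0.52401219],
       [-0.9308562 ,  0.22624102, -0.28691763,  0.03657785],
       [-0.27844891,  0.06920964,  0.95795419, -0.39112123],
       [ 0.        ,  0.        ,  0.        ,  1.        ]])}
```

View pics/top0.png

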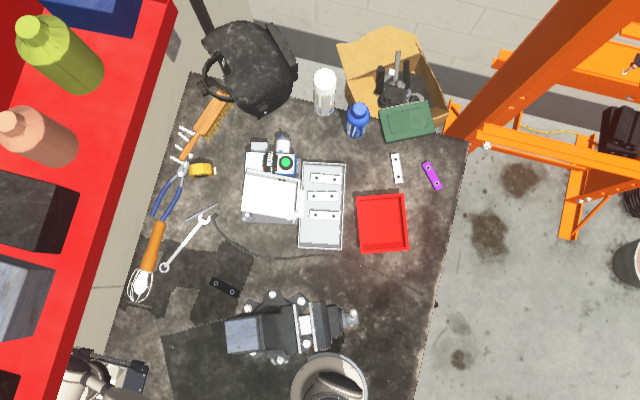

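View pics/side0.png

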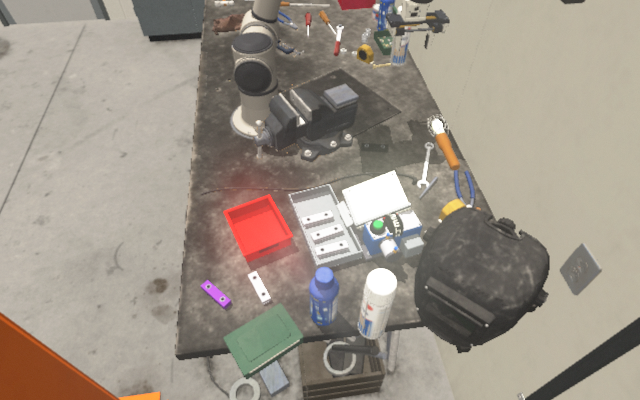

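The top view shows three bars in the tray at (323,178), (321,196) and (322,215), the tote at (382,222), and the blank at (397,168) with its purple look-alike at (432,176). The stamper's button is at (286,162), the wheel at about (268,160) and the white plate at (270,197). The side view agrees.

```bash
cat > h.py <<'E'
from cell import *
import numpy as np, cv2
from scipy.spatial.transform import Rotation as Ro
def ray(n,uv,m=None):
    m=m or camera_model(n); f=200/np.tan(np.radians(m["vfov"]/2))
    d=np.array([uv[0]-m["cx"],uv[1]-m["cy"]],float)
    if n=="wrist":
        r=np.hypot(*d); th=r/f; s=np.sin(th)/max(r,1e-9); v=np.array([d[0]*s,-d[1]*s,-np.cos(th)])
    else: v=np.array([d[0]/f,-d[1]/f,-1])
    W=m["world_to_cam"]; R=W[:3,:3]; return -R.T@W[:3,3], R.T@v
def plane(n,uv,z,m=None):
    o,v=ray(n,uv,m); return o+v*(z-o[2])/v[2]
def proj(n,p,m=None):
    m=m or camera_model(n); f=200/np.tan(np.radians(m["vfov"]/2)); W=m["world_to_cam"]
    c=W[:3,:3]@np.asarray(p)+W[:3,3]; x,y,z=c[0],-c[1],-c[2]
    if n=="wrist":
        r=np.hypot(x,y); k=f*np.arctan2(r,z)/max(r,1e-9)
    else: k=f/z
    return np.array([m["cx"]+k*x,m["cy"]+k*y])
def blobs(n,img,mask,z,amin,amax,m=None):
    "blobs: pixel centre, world centre, rect (on plane z) sides in mm and long-side yaw"
    out=[]
    for c in cv2.findContours(mask.astype(np.uint8),cv2.RETR_EXTERNAL,cv2.CHAIN_APPROX_NONE)[0]:
        if not amin<cv2.contourArea(c)<amax: continue
        P=np.array([plane(n,q[0],z,m)[:2] for q in c],np.float32)*1000
        (cx,cy),(w,h),a=cv2.minAreaRect(P)
        if w<h: w,h,a=h,w,a+90
        a=(a+90)%180-90
        uv=c[:,0].mean(0).round(); out.append(dict(uv=uv.tolist(),xy=[round(cx,1),round(cy,1)],wh=[round(w,1),round(h,1)],yaw=round(a,1)))
    return out
def hsv(img): return cv2.cvtColor(img,cv2.COLOR_RGB2HSV).astype(int)
def tri(u,a,v,b,ma=None,mb=None):
    "nearest point of two rays and their gap"
    o1,d1=ray(u,a,ma); o2,d2=ray(v,b,mb); d1/=np.linalg.norm(d1); d2/=np.linalg.norm(d2)
    t=np.linalg.lstsq(np.c_[d1,-d2],o2-o1,rcond=None)[0]; p,q=o1+d1*t[0],o2+d2*t[1]
    return (p+q)/2,np.linalg.norm(p-q)
E
python3 - <<'E'
from h import *
for n in("top","side"):
    I=read_camera(n); H=hsv(I); h,s,v=H[...,0],H[...,1],H[...,2]
    R=np.zeros(h.shape,bool)
    if n=="top": R[130:270,230:460]=1
    else: R[165:320,190:450]=1
    print(n)
    print(" red",blobs(n,I,R&((h<6)|(h>174))&(s>150)&(v>80),.046,800,9e9))
    print(" green",blobs(n,I,R&(h>45)&(h<80)&(s>150),.096,40,900))
    print(" white z16",blobs(n,I,R&(s<25)&(v>215),.016,80,9e9))
    cv2.imwrite(f"pics/{n}1.png",cv2.resize(I[130:260,230:450] if n=="top" else I[165:315,190:450],None,fx=3,fy=3,interpolation=2)[:,:,::-1])
E
```

```text
top
 red [{'uv': [382.0, 223.0], 'xy': [488.4, -165.4], 'wh': [169.6, 142.9], 'yaw': 3.9}]
 green []
 white z16 [{'uv': [285.0, 164.0], 'xy': [674.7, 122.0], 'wh': [58.7, 54.3], 'yaw': -0.5}, {'uv': [397.0, 168.0], 'xy': [658.1, -218.6], 'wh': [91.5, 24.2], 'yaw': 7.1}, {'uv': [292.0, 195.0], 'xy': [571.8, 99.4], 'wh': [298.3, 259.8], 'yaw': 85.2}, {'uv': [258.0, 146.0], 'xy': [730.9, 199.5], 'wh': [45.6, 21.8], 'yaw': -89.5}, {'uv': [283.0, 146.0], 'xy': [729.0, 125.2], 'wh': [37.4, 36.6], 'yaw': -0.5}]
side
 red [{'uv': [259.0, 230.0], 'xy': [497.7, -166.7], 'wh': [189.9, 142.7], 'yaw': 4.1}]
 green []
 white z16 [{'uv': [259.0, 286.0], 'xy': [657.7, -220.1], 'wh': [89.4, 24.7], 'yaw': 7.1}, {'uv': [377.0, 295.0], 'xy': [786.2, 46.3], 'wh': [146.7, 77.2], 'yaw': -57.4}, {'uv': [388.0, 246.0], 'xy': [678.3, 141.9], 'wh': [46.3, 37.6], 'yaw': -77.3}, {'uv': [414.0, 243.0], 'xy': [696.9, 212.8], 'wh': [47.1, 21.6], 'yaw': 88.0}, {'uv': [410.0, 221.0], 'xy': [624.7, 242.1], 'wh': [57.3, 55.5], 'yaw': -7.0}, {'uv': [348.0, 215.0], 'xy': [548.7, 121.2], 'wh': [365.9, 229.2], 'yaw': -88.8}, {'uv': [424.0, 178.0], 'xy': [488.2, 372.2], 'wh': [100.4, 33.9], 'yaw': -31.4}]
```

View pics/top1.png

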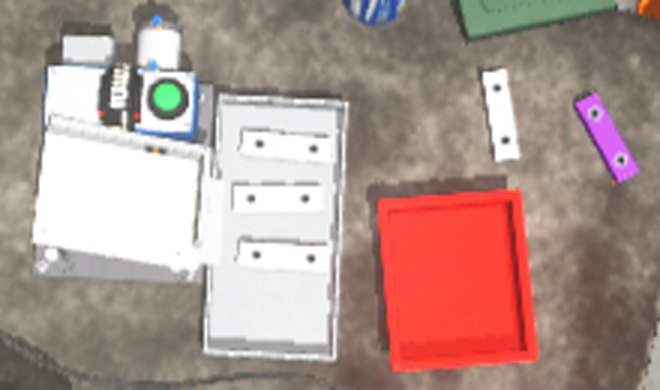

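View pics/side1.png

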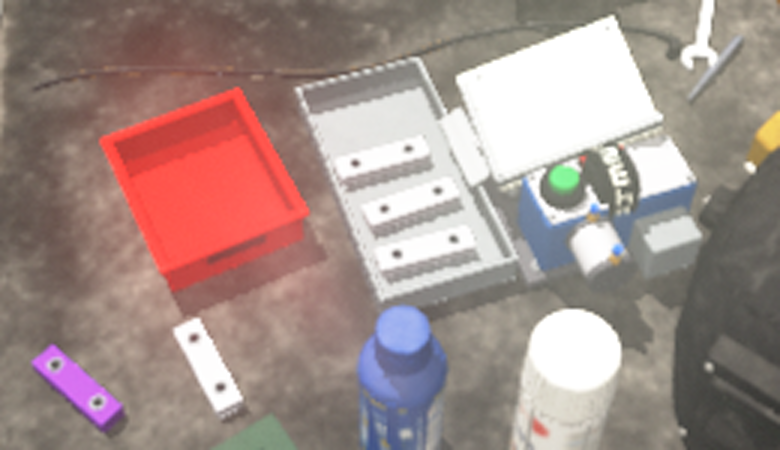

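Both views agree on the blank, at (0.658, -0.219) with a yaw of 7.1°, lying flat. The tote's yaw is about 4°. I'll move over the tray for a close look.

Call:
{"name": "step_arm", "arguments": {
  "commands": [
    [1,41.6,-45,7.4,0,0,-1.33],
    [1,41.6,-45,7.4,0,0,-1.33],
    [1,41.6,-45,7.4,0,0,-1.33],
    [1,41.6,-45,7.4,0,0,-1.33],
    [1,41.6,-45,7.4,0,0,-1.33]
  ]
}}

```text
time: 0.67
tool_pos: [0.2653, 0.3567, 0.2519]
tool_rot: [3.141, 0.0, 2.272]
contact_force: [0.7, 0.5, 0.3]
opening: 0.0921
grip_force: 0.0
```

Call:
{"name": "step_arm", "arguments": {
  "commands": [
    [1,27.5,-29.7,4.8,0,0,-0.7],
    [1,27.5,-29.7,4.8,0,0,-0.7],
    [1,27.5,-29.7,4.8,0,0,-0.7],
    [1,27.5,-29.7,4.8,0,0,-0.7],
    [1,27.5,-29.7,4.8,0,0,-0.7]
  ]
}}

```text
time: 1.08
tool_pos: [0.406, 0.2046, 0.2766]
tool_rot: [3.141, -0.0, 1.647]
contact_force: [0.7, 0.4, 0.0]
opening: 0.0917
grip_force: 0.0
```

Call:
{"name": "step_arm", "arguments": {
  "commands": [
    [1,13.5,-14.5,2.3,0,0,-0.08],
    [1,13.5,-14.5,2.3,0,0,-0.08],
    [1,13.5,-14.5,2.3,0,0,-0.08],
    [1,13.5,-14.5,2.3,0,0,-0.08],
    [1,13.5,-14.5,2.3,0,0,-0.08]
  ]
}}

```text
time: 1.5
tool_pos: [0.5417, 0.0588, 0.2994]
tool_rot: [3.141, 0.0, 1.571]
contact_force: [0.6, 0.8, 0.8]
opening: 0.0915
grip_force: 0.0
```

```bash
cat > cap.py <<'E'
import sys
from h import *
import pickle
def cap(tag):
    m=camera_model("wrist"); s=observe(); I=read_camera("wrist"); pickle.dump((m,s,I),open(f"pics/{tag}.pkl","wb")); cv2.imwrite(f"pics/{tag}.png",I[:,:,::-1])
    print(s["time"],s["tool_pos"],s["tool_rot"]); return m,s,I
if __name__=="__main__": cap(sys.argv[1])
E
python3 cap.py w1
python3 - <<'E'
from h import *
for n,(a,b) in dict(A=((260,144),(314,149)),B=((251,199),(305,199)),C=((257,255),(311,258))).items():
    P=[plane("top",(q[0]/3+230,q[1]/3+130),.022) for q in(a,b)]; print(n,(P[0]+P[1])/2,np.degrees(np.arctan2(*(P[0]-P[1])[:2])))
print("button",tri("top",(168/3+230,98/3+130),"side",(565/3+190,178/3+165)))
E
```

```text
1.5 [0.54172974 0.05876192 0.29936636] [3.14109615e+00 4.56812913e-04 1.57134348e+00]
A [ 0.62516334 -0.00325267  0.022     ] 5.916158820812881
B [0.5720846  0.00633237 0.022     ] 0.5545678729225921
C [0.51437097 0.00102158 0.022     ] 3.7732421058867796
button (array([0.65808258, 0.11192873, 0.10439782]), np.float64(0.002921452091120655))
```

View pics/w1.png

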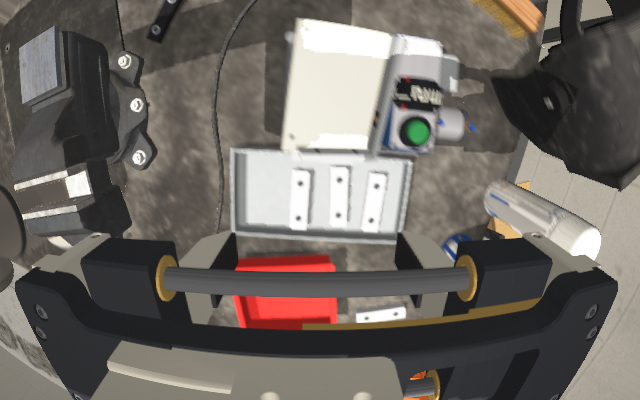

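The wrist view shows the bars at (300,200), (340,196) and (375,201), the button at (416,131), the wheel at (418,93), and the white plate spanning (285,20) to (390,150). The tote and the blank are at the bottom edge.

Run:
```python
from h import *
import pickle
m,s,I=pickle.load(open("pics/w1.pkl","rb")); H=hsv(I); h,S,v=H[...,0],H[...,1],H[...,2]
R=np.zeros(h.shape,bool); R[160:236,245:405]=1
for t in(235,225): print(t,blobs("wrist",I,R&(S<40)&(v>t),.022,300,3000,m))
R[:]=0;R[90:170,370:470]=1
g=R&(h>45)&(h<85)&(S>120); b=blobs("wrist",I,g,.10,100,2000,m); print(b)
It=read_camera("top");Is=read_camera("side")
def gc(I,x0,y0,x1,y1):
    H=hsv(I);k=(H[...,0]>45)&(H[...,0]<85)&(H[...,1]>120)&(H[...,2]>90);q=np.zeros_like(k);q[y0:y1,x0:x1]=k[y0:y1,x0:x1];print(q.sum());y,x=np.nonzero(q);return x.mean(),y.mean()
a=gc(It,270,150,300,175);c=gc(Is,360,210,395,245);y,x=np.nonzero(g);w=(x.mean(),y.mean())
print("btn",tri("top",a,"side",c),tri("top",a,"wrist",w,None,m),tri("side",c,"wrist",w,None,m))
# tray corners (rim, z .034): grey line by hand
for q in((232,150),(411,157),(234,231),(403,242)): print("tray",q,plane("wrist",q,.034,m))
# nest corners, two views
for tag,u,w in(("FL",(45/3+230,130/3+130),None),):pass
cv2.imwrite("pics/w1c.png",cv2.resize(I[10:160,270:480],None,fx=3.6,fy=3.6,interpolation=cv2.INTER_CUBIC)[:,:,::-1])
```

```text
235 [{'uv': [373.0, 202.0], 'xy': [628.1, -4.7], 'wh': [90.1, 26.6], 'yaw': 84.3}, {'uv': [298.0, 199.0], 'xy': [516.0, 0.3], 'wh': [91.9, 27.2], 'yaw': 86.6}, {'uv': [338.0, 197.0], 'xy': [573.9, 3.4], 'wh': [92.9, 27.5], 'yaw': -89.4}]
225 []
[{'uv': [417.0, 132.0], 'xy': [662.9, 109.3], 'wh': [28.2, 26.5], 'yaw': -43.9}]
0
0
 ** On entry to DLASCL parameter number  4 had an illegal value
 ** On entry to DLASCL parameter number  4 had an illegal value
 ** On entry to DLASCL parameter number  4 had an illegal value
 ** On entry to DLASCL parameter number  4 had an illegal value
 ** On entry to DLASCL parameter number  5 had an illegal value
 ** On entry to DLASCL parameter number  4 had an illegal value<stdin>:10: RuntimeWarning: Mean of empty slice.
  ret = ret.dtype.type(ret / rcount)
Traceback (most recent call last):
  File "h.py", line 35, in tri
    t=np.linalg.lstsq(np.c_[d1,-d2],o2-o1,rcond=None)[0]; p,q=o1+d1*t[0],o2+d2*t[1]
      ~~~~~~~~~~~~~~~^^^^^^^^^^^^^^^^^^^^^^^^^^^^^^^^
numpy.linalg.LinAlgError: SVD did not converge in Linear Least Squares
```

Run:
```python
from h import *
import pickle
m,s,I=pickle.load(open("pics/w1.pkl","rb")); H=hsv(I); h,S,v=H[...,0],H[...,1],H[...,2]
def gc(I,x0,y0,x1,y1):
    H=hsv(I);k=(H[...,0]>45)&(H[...,0]<85)&(H[...,1]>120)&(H[...,2]>90);q=np.zeros_like(k);q[y0:y1,x0:x1]=k[y0:y1,x0:x1];y,x=np.nonzero(q);return x.mean(),y.mean()
a=gc(cv2.imread("pics/top0.png")[:,:,::-1],270,150,300,175);c=gc(cv2.imread("pics/side0.png")[:,:,::-1],360,210,395,245);w=gc(I,370,90,470,170)
print("btn",tri("top",a,"side",c),tri("top",a,"wrist",w,None,m),tri("side",c,"wrist",w,None,m))
for q in((232,150),(411,157),(234,231),(403,242)): print("tray",q,plane("wrist",q,.034,m))
for q in((382,193),(520,190),(536,358),(393,368)): print("tote",plane("top",(q[0]/3+230,q[1]/3+130),.046))
cv2.imwrite("pics/w1c.png",cv2.resize(I[10:160,270:480],None,fx=3.6,fy=3.6,interpolation=cv2.INTER_CUBIC)[:,:,::-1])
```

```text
** On entry to DLASCL parameter number  4 had an illegal value
 ** On entry to DLASCL parameter number  4 had an illegal value
 ** On entry to DLASCL parameter number  4 had an illegal value
 ** On entry to DLASCL parameter number  4 had an illegal value
 ** On entry to DLASCL parameter number  5 had an illegal value
 ** On entry to DLASCL parameter number  4 had an illegal value<stdin>:5: RuntimeWarning: Mean of empty slice.
  ret = ret.dtype.type(ret / rcount)
Traceback (most recent call last):
  File "h.py", line 35, in tri
    t=np.linalg.lstsq(np.c_[d1,-d2],o2-o1,rcond=None)[0]; p,q=o1+d1*t[0],o2+d2*t[1]
      ~~~~~~~~~~~~~~~^^^^^^^^^^^^^^^^^^^^^^^^^^^^^^^^
numpy.linalg.LinAlgError: SVD did not converge in Linear Least Squares
```

Call:
{"name": "step_arm", "arguments": {
  "commands": [
    [0.46,-2.6,-5.8,-18,0,0,-0.06],
    [0.46,-2.6,-5.8,-18,0,0,-0.06],
    [0.46,-2.6,-5.8,-18,0,0,-0.06],
    [0.46,-2.6,-5.8,-18,0,0,-0.06],
    [0.46,-2.6,-5.8,-18,0,0,-0.06]
  ]
}}

```text
time: 2.07
tool_pos: [0.5105, 0.004, 0.1157]
tool_rot: [-3.136, -0.0, 1.514]
contact_force: [-1.1, 0.5, -0.7]
opening: 0.0629
grip_force: 0.0
```

```bash
cat > st.py <<'E'
from h import *
import pickle
m,s,I=pickle.load(open("pics/w1.pkl","rb"))
def gc(I,x0,y0,x1,y1):
    J=I[y0:y1,x0:x1].astype(int); y,x=np.nonzero((J[...,1]>J[...,0]+50)&(J[...,1]>J[...,2]+40)); print(len(x)); return x.mean()+x0,y.mean()+y0
a=gc(cv2.imread("pics/top0.png")[:,:,::-1],270,150,300,175);c=gc(cv2.imread("pics/side0.png")[:,:,::-1],360,210,395,245);w=gc(I,370,90,470,170)
print("btn",tri("top",a,"side",c),tri("top",a,"wrist",w,None,m),tri("side",c,"wrist",w,None,m))
for q in((232,150),(411,157),(234,231),(403,242)): print("tray",q,plane("wrist",q,.034,m))
for q in((382,193),(520,190),(536,358),(393,368)): print("tote",plane("top",(q[0]/3+230,q[1]/3+130),.046))
cv2.imwrite("pics/w1c.png",cv2.resize(I[10:160,270:480],None,fx=3.6,fy=3.6,interpolation=cv2.INTER_CUBIC)[:,:,::-1])
E
python3 st.py
```

```text
70
69
380
btn (array([0.65873542, 0.11140327, 0.107191  ]), np.float64(0.0025088445628742967)) (array([0.65471928, 0.11118829, 0.12700626]), np.float64(0.0002952864057592051)) (array([0.66018733, 0.10940092, 0.10986245]), np.float64(0.0009159460736715526))
tray (232, 150) [0.42391233 0.0775813  0.034     ]
tray (411, 157) [0.67784344 0.06808053 0.034     ]
tray (234, 231) [ 0.4176958  -0.04564397  0.034     ]
tray (403, 242) [ 0.67713723 -0.06429221  0.034     ]
tote [ 0.57333796 -0.09556287  0.046     ]
tote [ 0.5750127  -0.23128014  0.046     ]
tote [ 0.41024267 -0.24144226  0.046     ]
tote [ 0.40206322 -0.10274147  0.046     ]
```

View pics/w1c.png

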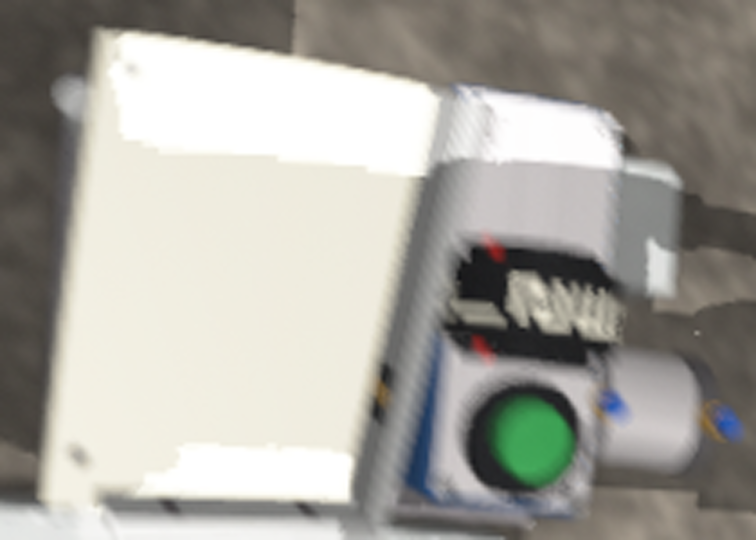

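Run:
```python
from cap import *
m,s,I=cap("w2"); H=hsv(I)
for t in(200,225,240): print(t,blobs("wrist",I,(H[...,1]<40)&(H[...,2]>t),.022,900,20000,m))
```

```text
2.0667 [0.51054105 0.0040138  0.11568925] [-3.13597477e+00 -4.43470032e-04  1.51363571e+00]
200 [{'uv': [448.0, 217.0], 'xy': [633.3, -22.5], 'wh': [46.9, 46.6], 'yaw': 84.7}, {'uv': [394.0, 200.0], 'xy': [584.1, -1.2], 'wh': [81.5, 47.1], 'yaw': 88.7}, {'uv': [277.0, 186.0], 'xy': [486.9, 17.4], 'wh': [149.9, 116.0], 'yaw': -4.1}, {'uv': [368.0, 48.0], 'xy': [567.3, 130.2], 'wh': [150.1, 90.3], 'yaw': 0.8}]
225 [{'uv': [439.0, 221.0], 'xy': [624.6, -23.0], 'wh': [42.5, 27.9], 'yaw': 84.1}, {'uv': [280.0, 192.0], 'xy': [483.4, 14.5], 'wh': [108.0, 88.1], 'yaw': 85.6}, {'uv': [368.0, 47.0], 'xy': [567.2, 130.6], 'wh': [148.5, 89.4], 'yaw': 0.9}]
240 [{'uv': [316.0, 204.0], 'xy': [514.8, 1.4], 'wh': [86.4, 22.5], 'yaw': 86.3}]
```

The crop shows the plate, the button and the wheel's red marks at (490,250) and (482,348), but the digit can't be read yet. The close view puts bar C at (0.515, 0.001) with a yaw of 86.3°, so I'm going down for it.

Call:
{"name": "step_arm", "arguments": {
  "commands": [
    [0.46,0,0,-3,0,0,0],
    [0.46,0,0,-6,0,0,0],
    [0.46,0,0,-9,0,0,0],
    [0.46,0,0,-10.8,0,0,0],
    [0.46,0,0,-11,0,0,0]
  ],
  "grip_force": 30
}}

```text
time: 2.53
tool_pos: [0.5121, 0.0049, 0.0072]
tool_rot: [-3.136, -0.001, 1.514]
contact_force: [-0.2, 0.1, 0.8]
opening: 0.0426
grip_force: 0.0
```

Call:
{"name": "step_arm", "arguments": {
  "commands": [
    [0.15,0,0,0,0,0,0],
    [0.15,0,0,0,0,0,0],
    [0.15,0,0,0,0,0,0],
    [0.15,0,0,0,0,0,0]
  ]
}}

```text
time: 2.87
tool_pos: [0.5153, 0.0036, 0.0111]
tool_rot: [3.138, 0.0, 1.513]
contact_force: [0.0, 2.0, 5.5]
opening: 0.0238
grip_force: 30.0
```

Call:
{"name": "step_arm", "arguments": {
  "commands": [
    [0.15,0,0,3,0,0,0],
    [0.15,0,0,6,0,0,0],
    [0.15,0,0,9,0,0,0],
    [0.15,-2,-4,12,0,0,0],
    [0.15,-3,-8,12,0,0,0]
  ]
}}

```text
time: 3.28
tool_pos: [0.4886, -0.0663, 0.1326]
tool_rot: [3.134, 0.001, 1.517]
contact_force: [1.6, -1.2, -1.3]
opening: 0.0232
grip_force: 30.0
```

```bash
cat > tote.py <<'E'
from cap import *
def red(n,I):
    J=I.astype(int); k=(J[...,0]>110)&(J[...,1]<90)&(J[...,2]<90)
    if n=="top": k[:,:340]=0;k[:150]=0;k[270:]=0;k[:,430:]=0
    if n=="side": k[:165]=0;k[:,:190]=0;k[:,310:]=0;k[275:]=0
    return k.astype(np.uint8)
def tote(n,I,z=.046,m=None):
    c=max(cv2.findContours(red(n,I),cv2.RETR_EXTERNAL,cv2.CHAIN_APPROX_NONE)[0],key=cv2.contourArea)
    P=np.array([plane(n,q[0],z,m)[:2] for q in cv2.convexHull(c)[:,0]]); return P
if __name__=="__main__":
    for n in("side","top"):
        I=read_camera(n); P=tote(n,I); b=cv2.minAreaRect((P*1000).astype(np.float32)); print(n,b)
        a=np.radians(3.7); R=np.array([[np.cos(a),np.sin(a)],[-np.sin(a),np.cos(a)]]); Q=P@R.T*1000  # tote-aligned
        print(" u",Q[:,0].min(),Q[:,0].max()," v",Q[:,1].min(),Q[:,1].max())
    for q in((103,143),(238,90),(307,213)): print(plane("side",(q[0]/3+190,q[1]/3+165),.046))
E
python3 tote.py
```

```text
Traceback (most recent call last):
  File "tote.py", line 12, in <module>
    I=read_camera(n); P=tote(n,I); b=cv2.minAreaRect((P*1000).astype(np.float32)); print(n,b)
                        ~~~~^^^^^
  File "tote.py", line 9, in tote
    P=np.array([plane(n,q[0],z,m)[:2] for q in cv2.convexHull(c)[:,0]]); return P
                ~~~~~^^^^^^^^^^^^
  File "h.py", line 12, in plane
    o,v=ray(n,uv,m); return o+v*(z-o[2])/v[2]
        ~~~^^^^^^^^
  File "h.py", line 6, in ray
    d=np.array([uv[0]-m["cx"],uv[1]-m["cy"]],float)
                ~~^^^
IndexError: invalid index to scalar variable.
```

```bash
sed -i 's/plane(n,q\[0\],z,m)\[:2\] for q in cv2.convexHull/plane(n,q,z,m)[:2] for q in cv2.convexHull/' tote.py; python3 tote.py
```

```text
side ((501.1866149902344, -165.62881469726562), (197.94232177734375, 143.00367736816406), 3.70658802986145)
 u 390.475778374338 588.4249182009801  v -269.1382462582425 -126.13203670231113
top ((491.5263671875, -197.12672424316406), (168.45407104492188, 79.1802749633789), 3.281447410583496)
 u 393.7288120440678 561.9216442562807  v -267.80364393253035 -188.3659933012468
[ 0.4171869  -0.24150175  0.046     ]
[ 0.40366043 -0.10370264  0.046     ]
[ 0.56696719 -0.0928707   0.046     ]
```

The tote's centre is at (0.489, -0.166) with a yaw of about 3.6°. The first bar goes 36 mm forward of its centre.

Call:
{"name": "step_arm", "arguments": {
  "commands": [
    [0.15,-3.3,-8.9,0,0,0,0.12],
    [0.15,-3.3,-8.9,0,0,0,0.12],
    [0.15,-3.3,-8.9,-3,0,0,0.12],
    [0.15,-3.3,-8.9,-6.5,0,0,0.12],
    [0.15,-3.3,-8.9,-9.5,0,0,0.12]
  ]
}}

```text
time: 3.85
tool_pos: [0.4538, -0.1565, 0.032]
tool_rot: [3.14, 0.0, 1.631]
contact_force: [0.4, 0.7, -1.0]
opening: 0.0237
grip_force: 30.0
```

Call:
{"name": "step_arm", "arguments": {
  "commands": [
    [0.15,0,0,-1.3,0,0,0],
    [0.15,0,0,-1.9,0,0,0],
    [0.15,0,0,-1.9,0,0,0],
    [0.34,0,0,-1.9,0,0,0],
    [0.34,0,0,-1.9,0,0,0]
  ]
}}

```text
time: 4.27
tool_pos: [0.4546, -0.1557, 0.0144]
tool_rot: [3.14, 0.0, 1.633]
contact_force: [0.1, 0.6, 0.5]
opening: 0.0303
grip_force: 0.0
```

Call:
{"name": "step_arm", "arguments": {
  "commands": [
    [0.34,0,0,0,0,0,0],
    [0.34,0,0,3,0,0,0],
    [0.34,0,0,7,0,0,0],
    [0.43,2,4,11,0,0,-0.05],
    [0.43,6,8,11,0,0,-0.1]
  ]
}}

```text
time: 4.68
tool_pos: [0.4961, -0.0987, 0.1239]
tool_rot: [3.135, 0.002, 1.527]
contact_force: [2.2, -0.7, 0.1]
opening: 0.0377
grip_force: 0.0
```

Call:
{"name": "step_arm", "arguments": {
  "commands": [
    [0.43,3,3,0,0,0,0.05],
    [0.43,6,6,0,0,0,0.05],
    [0.43,8,9,0,0,0,0.05],
    [0.43,8,10,0,0,0,0.05],
    [0.43,8,10,0,0,0,0.05]
  ]
}}

```text
time: 5.1
tool_pos: [0.5752, 0.0054, 0.1188]
tool_rot: [3.142, -0.001, 1.587]
contact_force: [-1.1, 0.6, -0.5]
opening: 0.0395
grip_force: 0.0
```

Run:
```python
from cap import *
m,s,I=cap("w3"); H=hsv(I)
for t in(225,240): print(t,blobs("wrist",I,(H[...,1]<40)&(H[...,2]>t),.022,900,20000,m))
```

```text
5.1 [0.57524486 0.00536488 0.11878404] [ 3.14157845e+00 -5.08609511e-04  1.58688875e+00]
225 [{'uv': [245.0, 191.0], 'xy': [511.8, 5.1], 'wh': [144.6, 90.5], 'yaw': 0.4}, {'uv': [284.0, 50.0], 'xy': [550.0, 131.2], 'wh': [148.6, 94.7], 'yaw': -1.2}]
240 [{'uv': [308.0, 197.0], 'xy': [572.7, 6.4], 'wh': [88.7, 23.1], 'yaw': 89.8}]
```

View pics/w3.png

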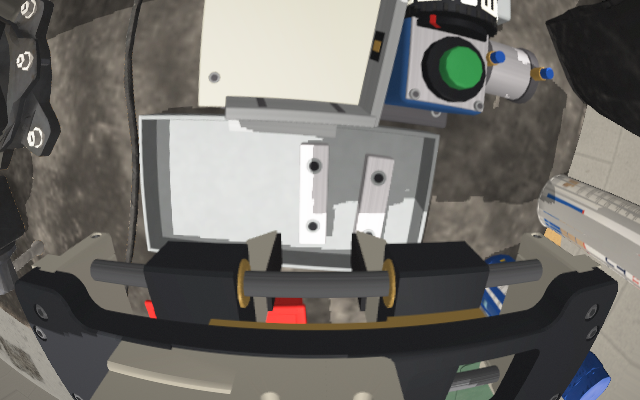

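The view shows bar B at (310,195), bar A at (375,195), C's place empty, and the fingers straddling B. Going down for B.

Call:
{"name": "step_arm", "arguments": {
  "commands": [
    [0.43,-0.2,0,-3,0,0,-0.015],
    [0.43,-0.2,0,-6,0,0,-0.015],
    [0.43,-0.2,0,-9,0,0,-0.015],
    [0.43,-0.2,0,-10.8,0,0,-0.015],
    [0.43,-0.2,0,-10.9,0,0,-0.015]
  ]
}}

```text
time: 5.57
tool_pos: [0.5705, 0.0008, 0.0073]
tool_rot: [-3.137, -0.0, 1.566]
contact_force: [0.0, 0.5, 1.2]
opening: 0.0394
grip_force: 0.0
```

Call:
{"name": "step_arm", "arguments": {
  "commands": [
    [0.15,0,0,0,0,0,0],
    [0.15,0,0,0,0,0,0],
    [0.15,0,0,0,0,0,0],
    [0.15,0,0,3,0,0,0],
    [0.15,0,0,6,0,0,0]
  ]
}}

```text
time: 5.98
tool_pos: [0.5715, 0.0022, 0.0697]
tool_rot: [-3.138, -0.0, 1.567]
contact_force: [0.8, 0.7, -1.1]
opening: 0.0238
grip_force: 30.0
```

Call:
{"name": "step_arm", "arguments": {
  "commands": [
    [0.15,0,0,4,0,0,0],
    [0.15,-1,-3,5,0,0,0.03],
    [0.15,-2,-7,5,0,0,0.065],
    [0.15,-3,-10,5,0,0,0.065],
    [0.15,-3,-10,5,0,0,0.065]
  ]
}}

```text
time: 6.4
tool_pos: [0.5416, -0.1027, 0.1212]
tool_rot: [3.141, 0.003, 1.629]
contact_force: [0.5, -0.2, -1.2]
opening: 0.0234
grip_force: 30.0
```

```bash
python3 tote.py|head -4
```

```text
side ((478.6455078125, -166.96482849121094), (157.74281311035156, 146.16445922851562), 9.400757789611816)
 u 381.92994012266365 552.246405399149  v -269.1382462582425 -126.75628368295503
top ((487.819091796875, -211.59275817871094), (61.0168571472168, 165.62078857421875), 88.06907653808594)
 u 393.7288120440678 554.0120105453083  v -267.80364393253035 -204.16134490398701
```

Call:
{"name": "step_arm", "arguments": {
  "commands": [
    [0.15,-1,-3.5,0,0,0,0],
    [0.15,-1.7,-6.5,0,0,0,0],
    [0.15,-1.7,-6.5,-3.5,0,0,0],
    [0.15,-1.7,-6.5,-7,0,0,0],
    [0.15,-1.7,-6.5,-9.5,0,0,0]
  ]
}}

```text
time: 6.92
tool_pos: [0.5254, -0.1618, 0.0232]
tool_rot: [-3.141, -0.001, 1.633]
contact_force: [-0.0, -0.3, -1.5]
opening: 0.0238
grip_force: 30.0
```

Call:
{"name": "step_arm", "arguments": {
  "commands": [
    [0.15,0,0,-1,0,0,0],
    [0.15,0,0,-1,0,0,0],
    [0.15,0,0,-1,0,0,0],
    [0.34,0,0,-1,0,0,0],
    [0.34,0,0,-1,0,0,0]
  ]
}}

```text
time: 7.33
tool_pos: [0.5269, -0.1624, 0.0159]
tool_rot: [3.14, 0.001, 1.634]
contact_force: [-0.6, -0.2, -0.7]
opening: 0.0305
grip_force: 0.0
```

Call:
{"name": "step_arm", "arguments": {
  "commands": [
    [0.34,0,0,-1,0,0,0],
    [0.34,0,0,2,0,0,0],
    [0.34,0,0,6,0,0,0],
    [0.34,0,0,9.5,0,0,-0.04],
    [0.4,2,3,9.5,0,0,-0.08]
  ]
}}

```text
time: 7.75
tool_pos: [0.5481, -0.1376, 0.1169]
tool_rot: [3.131, 0.006, 1.547]
contact_force: [2.2, -0.6, 0.5]
opening: 0.034
grip_force: 0.0
```

Call:
{"name": "step_arm", "arguments": {
  "commands": [
    [0.4,2,3.5,0,0,0,-0.06],
    [0.4,4,7,0,0,0,-0.06],
    [0.4,6,10,0,0,0,-0.06],
    [0.4,8,13,0,0,0,-0.06],
    [0.4,8,13,0,0,0,-0.06]
  ]
}}

```text
time: 8.17
tool_pos: [0.6287, 0.0031, 0.1098]
tool_rot: [3.139, -0.002, 1.498]
contact_force: [-0.1, -0.2, -0.0]
opening: 0.0367
grip_force: 0.0
```

Run:
```python
from cap import *
m,s,I=cap("w4"); H=hsv(I)
for t in(215,225,240): print(t,blobs("wrist",I,(H[...,1]<40)&(H[...,2]>t),.022,700,20000,m))
```

```text
8.1667 [0.62871732 0.00311789 0.10977008] [ 3.13856521e+00 -1.96940987e-03  1.49764732e+00]
215 [{'uv': [186.0, 55.0], 'xy': [527.3, 150.3], 'wh': [162.9, 129.3], 'yaw': 0.6}]
225 [{'uv': [344.0, 223.0], 'xy': [652.6, -19.7], 'wh': [54.5, 23.4], 'yaw': 77.5}, {'uv': [182.0, 211.0], 'xy': [507.5, 1.3], 'wh': [58.7, 29.0], 'yaw': -81.6}, {'uv': [267.0, 206.0], 'xy': [582.7, 1.7], 'wh': [110.0, 89.2], 'yaw': -6.0}, {'uv': [186.0, 55.0], 'xy': [526.9, 150.3], 'wh': [162.1, 129.3], 'yaw': 0.6}]
240 [{'uv': [307.0, 210.0], 'xy': [625.4, -3.0], 'wh': [88.1, 22.9], 'yaw': 84.6}, {'uv': [121.0, 65.0], 'xy': [468.4, 150.7], 'wh': [129.8, 40.4], 'yaw': -86.0}]
```

Call:
{"name": "step_arm", "arguments": {
  "commands": [
    [0.4,-0.3,-0.5,-2,0,0,-0.02],
    [0.4,-0.3,-0.5,-5,0,0,-0.02],
    [0.4,-0.3,-0.5,-8,0,0,-0.02],
    [0.4,-0.3,-0.5,-9.8,0,0,-0.02],
    [0.4,-0.3,-0.5,-10,0,0,-0.02]
  ]
}}

```text
time: 8.63
tool_pos: [0.6209, -0.0085, 0.0069]
tool_rot: [-3.137, 0.0, 1.472]
contact_force: [-0.0, 0.3, 0.7]
opening: 0.0365
grip_force: 0.0
```

Call:
{"name": "step_arm", "arguments": {
  "commands": [
    [0.15,0,0,0,0,0,0],
    [0.15,0,0,0,0,0,0],
    [0.15,0,0,0,0,0,0],
    [0.15,0,0,3,0,0,0],
    [0.15,0,0,7,0,0,0]
  ]
}}

```text
time: 9.05
tool_pos: [0.6203, -0.0075, 0.0777]
tool_rot: [-3.134, -0.0, 1.473]
contact_force: [0.8, 0.3, -0.9]
opening: 0.0239
grip_force: 3.0
```

The grip has slackened to 3 N, so I'll hold still until it recovers.

Call:
{"name": "step_arm", "arguments": {
  "commands": [
    [0.15,0,0,0,0,0,0],
    [0.15,0,0,0,0,0,0],
    [0.15,0,0,0,0,0,0]
  ],
  "grip_force": 40
}}

```text
time: 9.3
tool_pos: [0.6227, -0.0076, 0.0803]
tool_rot: [3.141, 0.0, 1.473]
contact_force: [-0.8, -0.5, -1.9]
opening: 0.0239
grip_force: 40.0
```

Call:
{"name": "step_arm", "arguments": {
  "commands": [
    [0.15,0,0,3.5,0,0,0],
    [0.15,-2,-3,4.5,0,0,0.08],
    [0.15,-4,-6,4.5,0,0,0.16],
    [0.15,-6,-9,4.5,0,0,0.16],
    [0.15,-6,-9,4.5,0,0,0.16]
  ]
}}

```text
time: 9.72
tool_pos: [0.559, -0.1017, 0.1236]
tool_rot: [-3.137, 0.0, 1.63]
contact_force: [-0.1, 0.2, -1.0]
opening: 0.0235
grip_force: 40.0
```

```bash
python3 tote.py|head -4; python3 cap.py w5
```

```text
side ((463.94073486328125, -170.77011108398438), (116.30846405029297, 134.4833221435547), 6.815124988555908)
 u 390.475778374338 513.3648030958735  v -269.1382462582425 -134.14523389950043
top ((481.4377746582031, -223.2327880859375), (71.18511962890625, 177.98745727539062), 73.48188018798828)
 u 393.5574141527927 561.0465814242218  v -268.0900303503254 -189.6804794082405
9.8167 [ 0.56171092 -0.09847809  0.12384269] [-3.13943104e+00 -1.09212220e-03  1.62992704e+00]
```

View pics/w5.png

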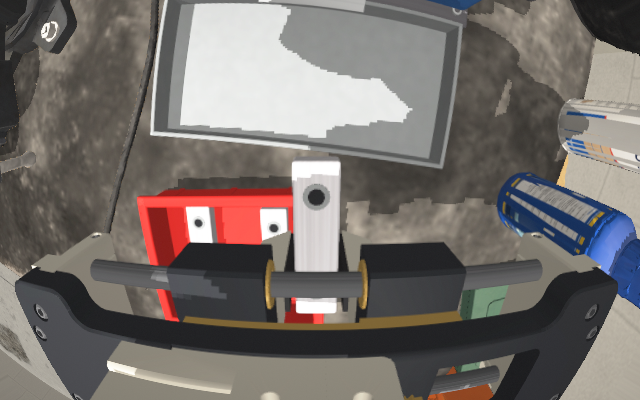

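The bar is still held straight, the tray is empty, the tote hasn't moved, and the other two bars lie in it at (200,225) and (273,225). I'll put this one between them.

Call:
{"name": "step_arm", "arguments": {
  "commands": [
    [0.15,-3,-3,0,0,0,0],
    [0.15,-6,-5.5,0,0,0,0],
    [0.15,-7.1,-6.7,-2,0,0,0],
    [0.15,-7.1,-6.7,-5.5,0,0,0],
    [0.15,-7.1,-6.7,-8.5,0,0,0]
  ]
}}

```text
time: 10.28
tool_pos: [0.4922, -0.1646, 0.0389]
tool_rot: [3.14, 0.001, 1.632]
contact_force: [0.7, -0.1, -1.9]
opening: 0.0235
grip_force: 40.0
```

Call:
{"name": "step_arm", "arguments": {
  "commands": [
    [0.15,0,0,-0.9,0,0,0],
    [0.15,0,0,-0.9,0,0,0],
    [0.15,0,0,-0.9,0,0,0],
    [0.36,0,0,-0.9,0,0,0],
    [0.36,0,0,-0.9,0,0,0]
  ]
}}

```text
time: 10.7
tool_pos: [0.4934, -0.1648, 0.0326]
tool_rot: [3.138, 0.002, 1.634]
contact_force: [-0.3, -0.1, -0.0]
opening: 0.0311
grip_force: 0.0
```

Call:
{"name": "step_arm", "arguments": {
  "commands": [
    [0.36,0,0,-0.9,0,0,0],
    [0.36,0,0,2,0,0,0],
    [0.36,0,0,6,0,0,0],
    [0.6,0,0,10,0,0,0],
    [0.6,0,4,10,0,0,0]
  ]
}}

```text
time: 11.12
tool_pos: [0.4972, -0.1308, 0.1385]
tool_rot: [3.127, 0.009, 1.628]
contact_force: [3.1, 1.0, 0.9]
opening: 0.0421
grip_force: 0.0
```

Call:
{"name": "step_arm", "arguments": {
  "commands": [
    [0.6,0,2,4,0,0,0.12],
    [0.6,1,3,8,0,0,0.24],
    [0.6,3,6,8,0,0,0.36],
    [0.6,5,9,8,0,0,0.48],
    [0.6,7,12,8,0,0,0.6]
  ]
}}

```text
time: 11.53
tool_pos: [0.5632, -0.0033, 0.2127]
tool_rot: [3.139, 0.003, 2.238]
contact_force: [1.2, 0.6, 0.1]
opening: 0.0552
grip_force: 0.0
```

Call:
{"name": "step_arm", "arguments": {
  "commands": [
    [0.3,1,3,0,0,0,0.12],
    [0.2,2,6,0,0,0,0.24],
    [0.1,3,9,0,0,0,0.36],
    [0,4,12,0,0,0,0.48],
    [0,4,14,0,0,0,0.6]
  ]
}}

```text
time: 11.95
tool_pos: [0.6032, 0.1383, 0.2109]
tool_rot: [3.14, 0.001, 2.84]
contact_force: [-1.0, 0.3, -0.1]
opening: 0.0265
grip_force: 0.0
```

Call:
{"name": "step_arm", "arguments": {
  "commands": [
    [0,1,0,0,0,0,0.12],
    [0,1,0,0,0,0,0.24],
    [0,1,0,0,0,0,0.3],
    [0,1,0,0,0,0,0.3]
  ]
}}

```text
time: 12.28
tool_pos: [0.6121, 0.1358, 0.211]
tool_rot: [3.141, 0.001, 3.135]
contact_force: [-0.7, 0.0, 0.3]
opening: 0.0017
grip_force: 0.0
```

```bash
python3 cap.py w6; python3 tote.py|head -4
python3 - <<'E'
import cv2; I=cv2.imread("pics/w6.png"); cv2.imwrite("pics/w6v.png",cv2.resize(I,(800,500)))
E
```

```text
12.2833 [0.61211136 0.13579652 0.21097069] [3.14143718e+00 6.27498593e-04 3.13542179e+00]
side ((455.1957702636719, -173.37515258789062), (138.27500915527344, 101.57084655761719), 87.17176818847656)
 u 398.3197370550491 501.2624835385668  v -267.75539372408986 -129.55655804221345
top ((488.44085693359375, -165.1593017578125), (172.04788208007812, 142.6032257080078), 4.021996974945068)
 u 390.5851415456779 562.7965938274168  v -267.80364393253035 -124.58945052241619
```

View pics/w6v.png

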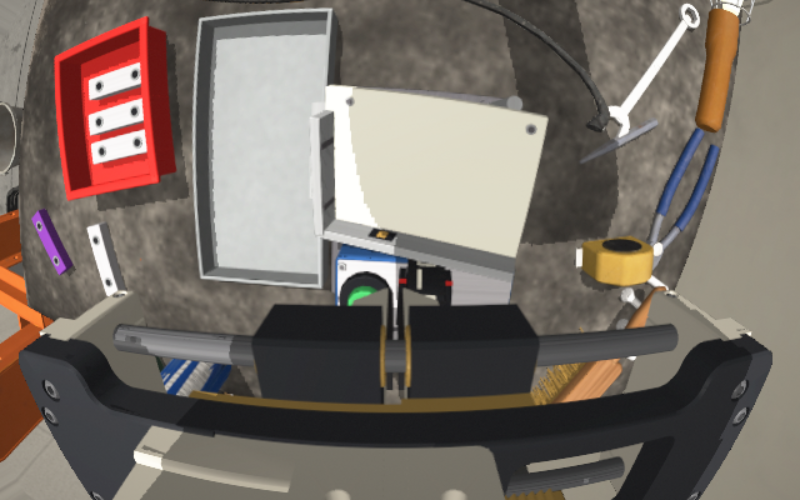

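The three bars lie flat in the tote and the tote hasn't moved. The fingers hide the wheel, so I'll shift for a view of its digit.

Call:
{"name": "step_arm", "arguments": {
  "commands": [
    [0,-0.5,-3,-1,0,0,-0.12],
    [0,-1,-6,-2,0,0,-0.24],
    [0,-1.5,-8.6,-2,0,0,-0.36],
    [0,-1.5,-8.6,-2,0,0,-0.48],
    [0,-1.5,-8.6,-2,0,0,-0.6]
  ]
}}

```text
time: 12.85
tool_pos: [0.5968, 0.0475, 0.191]
tool_rot: [3.142, 0.0, 2.522]
contact_force: [0.5, -0.2, 0.1]
opening: 0.0002
grip_force: 0.0
```

Call:
{"name": "step_arm", "arguments": {
  "commands": [
    [0,0,0,0,0,0,-0.12],
    [0,0,0,0,0,0,-0.24],
    [0,0,0,0,0,0,-0.24],
    [0,0,0,0,0,0,-0.24]
  ]
}}

```text
time: 13.18
tool_pos: [0.597, 0.0493, 0.1911]
tool_rot: [3.141, 0.0, 2.295]
contact_force: [0.3, -0.7, -0.7]
opening: 0.0005
grip_force: 0.0
```

```bash
python3 cap.py w7
python3 - <<'E'
from h import *
import pickle
m,s,I=pickle.load(open("pics/w7.pkl","rb"))
u=proj("wrist",(.66,.15,.1),m).astype(int); print(u)
x0,y0=np.clip(u-[130,90],0,[380,220]); print(x0,y0)
cv2.imwrite("pics/w7c.png",cv2.resize(I[y0:y0+180,x0:x0+260],None,fx=3,fy=3,interpolation=cv2.INTER_CUBIC)[:,:,::-1])
E
```

```text
13.1833 [0.59696522 0.04929417 0.19105299] [3.14130007e+00 1.95098521e-04 2.29512566e+00]
[447 162]
317 72
```

View pics/w7c.png

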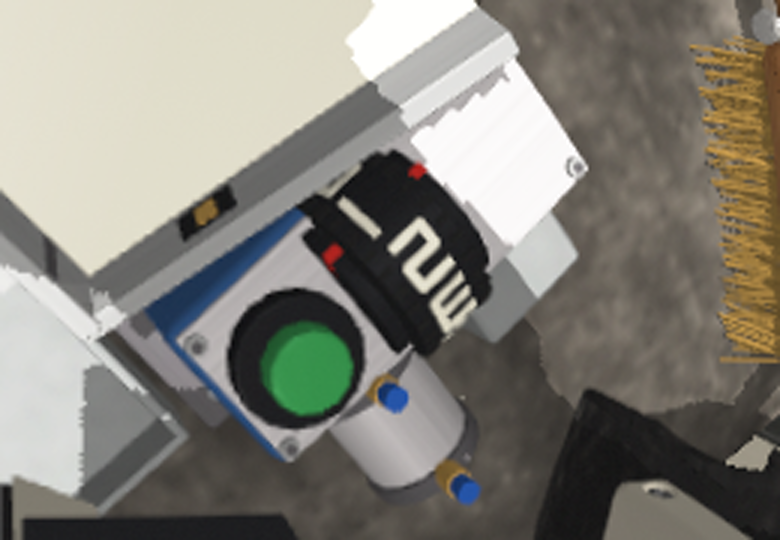

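The digit between the red marks, at crop (417,171) and (333,256), is a 1, with 2 and 3 above it. That makes seven clicks to 8. The low corner of the nest is at about crop (92,275).

Run:
```python
from h import *
import pickle
M={t:pickle.load(open(f"pics/{t}.pkl","rb")) for t in("w1","w6","w7","w3")}
def gc(I):
    J=I[:300].astype(int); k=((J[...,1]>J[...,0]+50)&(J[...,1]>J[...,2]+40)).astype(np.uint8)
    n,l,st,c=cv2.connectedComponentsWithStats(k); i=1+st[1:,4].argmax(); print(st[i]); return c[i]
w=lambda a,b,x,y:tri("wrist",x,"wrist",y,M[a][0],M[b][0])
g7,g1,g3=gc(M["w7"][2]),gc(M["w1"][2]),gc(M["w3"][2])
print("btn",w("w7","w1",g7,g1),w("w7","w3",g7,g3))
ml=w("w7","w1",(456,129),(406.1,79.4)); mr=w("w7","w1",(428,157.3),(403.9,106.7)); print("marks",ml,mr)
d=(ml[0]-mr[0]); print("yaw from marks",np.degrees(np.arctan2(-d[0],d[1])))
print("corner",w("w7","w6",(347.7,163.7),(266,176)),w("w7","w1",(347.7,163.7),(367.2,148.9)))
# wheel-side: plate corners w6 (scaled /1.25): 
for q in((330,87),(547,117),(512,262)): print(q,[plane("wrist",(q[0]*.8,q[1]*.8),z,M["w6"][0])[:2].round(4) for z in(.054,.085,.097)])
# tray rim corners in w6
for q in((197,17),(333,9),(195,277),(322,287)): print("tray",plane("wrist",(q[0]*.8,q[1]*.8),.034,M["w6"][0]).round(4))
print("blank",[blobs("top",I,(lambda H:(H[...,1]<40)&(H[...,2]>210))(hsv(I))&(np.indices(I.shape[:2])[1]>380)&(np.indices(I.shape[:2])[1]<415)&(np.indices(I.shape[:2])[0]>145)&(np.indices(I.shape[:2])[0]<200),.016,80,900) for I in[read_camera("top")]])
```

```text
[405 180  30  30 686]
[408 121  21  24 380]
[ 443   47   39   42 1344]
btn (array([0.66167422, 0.11065875, 0.10256711]), np.float64(0.003613159385784034)) (array([0.66086406, 0.11201489, 0.10192269]), np.float64(0.0003236605941958003))
marks (array([0.64032841, 0.17051392, 0.11702272]), np.float64(0.00392077851210729)) (array([0.64300004, 0.1392417 , 0.1040276 ]), np.float64(0.002142151998601513))
yaw from marks 4.883004061376584
corner (array([0.59842885, 0.08874062, 0.08909219]), np.float64(0.0001242012852464142)) (array([0.6010367 , 0.08742552, 0.09065569]), np.float64(0.006268383830005618))
(330, 87) [array([0.4957, 0.0838]), array([0.4995, 0.089 ]), array([0.501 , 0.0909])]
(547, 117) [array([0.5169, 0.2639]), array([0.5187, 0.2513]), array([0.5194, 0.2465])]
(512, 262) [array([0.645 , 0.2392]), array([0.6342, 0.229 ]), array([0.63  , 0.2251])]
tray [ 0.4104 -0.0488  0.034 ]
tray [0.4215 0.083  0.034 ]
tray [ 0.6674 -0.0696  0.034 ]
tray [0.6757 0.0657 0.034 ]
blank [[{'uv': [397.0, 168.0], 'xy': [658.0, -218.3], 'wh': [91.5, 23.7], 'yaw': 7.1}]]
```

Run:
```python
from h import *
import pickle
M={t:pickle.load(open(f"pics/{t}.pkl","rb")) for t in("w1","w6","w7","w3")}
P=lambda t,q,z:plane("wrist",q,z,M[t][0])
for z in(.097,.101,.105): print("marks",z,[P("w7",q,z)[:2].round(4) for q in((456,129),(428,157.3))],[P("w1",q,z)[:2].round(4) for q in((406.1,79.4),(403.9,106.7))])
for z in(.050,.054,.076): p=P("w7",(347.7,163.7),z); print("corner",p.round(4),"w6v",proj("wrist",p,M["w6"][0])*1.25,"w3",proj("wrist",p,M["w3"][0]))
A=cv2.resize(M["w6"][2][60:220,245:425],None,fx=2.2,fy=2.2,interpolation=cv2.INTER_CUBIC)
B=cv2.resize(M["w7"][2][20:220,280:460],None,fx=2.2,fy=2.2,interpolation=cv2.INTER_CUBIC)
C=np.zeros((440,796,3),np.uint8); C[:352,:396]=A; C[:,400:796]=B
cv2.imwrite("pics/nest.png",cv2.convertScaleAbs(C,alpha=.85)[:,:,::-1])
```

```text
marks 0.097 [array([0.6465, 0.1769]), array([0.6449, 0.1408])] [array([0.648 , 0.1715]), array([0.6459, 0.1386])]
marks 0.101 [array([0.6449, 0.1758]), array([0.6433, 0.1403])] [array([0.6468, 0.1711]), array([0.6447, 0.1386])]
marks 0.105 [array([0.6433, 0.1747]), array([0.6417, 0.1397])] [array([0.6456, 0.1708]), array([0.6436, 0.1386])]
corner [0.6064 0.086  0.05  ] w6v [336.8864593  218.95730571] w3 [359.87357954 103.32327272]
corner [0.6056 0.0863 0.054 ] w6v [336.49070093 219.06673386] w3 [359.54434852 102.83773246]
corner [0.6011 0.0878 0.076 ] w6v [334.12480712 219.72158215] w3 [357.49377647  99.82198064]
```

View pics/nest.png

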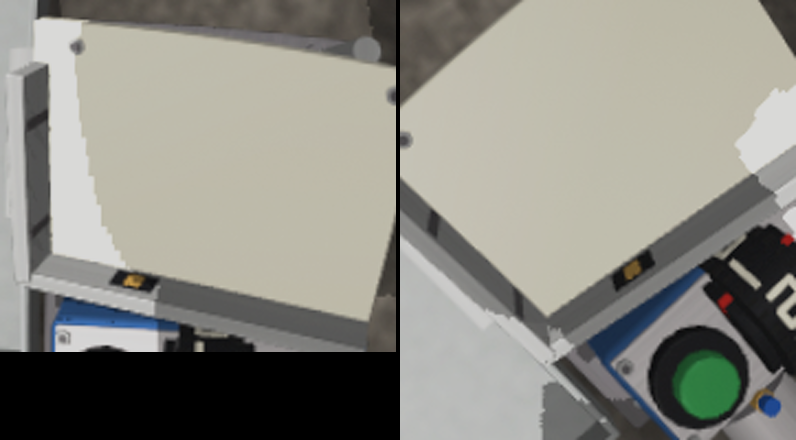

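The two panes agree on the low corner: predicting it from w7 lands within 1 px of where it appears in w6, for z = 0.054. Next I'll check the nest's axes against its known side lengths.

```bash
cat > nest.py <<'E'
from h import *
import pickle
M={t:pickle.load(open(f"pics/{t}.pkl","rb")) for t in("w6","w7")}
o=(plane("wrist",(268.6,175.5),.054,M["w6"][0])+plane("wrist",(348.2,164.1),.054,M["w7"][0]))/2
f=plane("wrist",(260.9,69.1),.054+.110*np.sin(np.radians(17)),M["w6"][0])
l=plane("wrist",(411.8,206.8),.054+.150*np.sin(np.radians(17)),M["w6"][0])
if __name__=="__main__":
    for n,p in(("o",o),("front",f),("left",l)): print(n,p.round(4),np.linalg.norm(p-o).round(4))
    d=o-f; e=l-o; print("yaw x",np.degrees(np.arctan2(d[1],d[0])),"yaw y",np.degrees(np.arctan2(-e[0],e[1])), "angle",np.degrees(np.arccos(d@e/np.linalg.norm(d)/np.linalg.norm(e))))
E
python3 nest.py
```

```text
o [0.606 0.086 0.054] 0.0
front [0.499  0.0863 0.0862] 0.1117
left [0.6269 0.2268 0.0979] 0.149
yaw x -0.17214098057972246 yaw y -8.428804541869757 angle 87.32409305752053
```

The nest's sides come out at 112 and 149 mm against 110 and 150, and the angle between them at 87°, which is good enough. The stamper's yaw is about -4.3°, and the wheel axle is at about (0.6645, 0.156) both from the red marks and from the button. I'll approach the wheel with the fingers shut.

Call:
{"name": "step_arm", "arguments": {
  "commands": [
    [0,2,3,0,0,0,0.12],
    [0,4,6,0,0,0,0.24],
    [0,6,9,0,0,0,0.36],
    [0,8,10.6,0,0,0,0.48],
    [0,8,10.6,-2,0,0,0.6]
  ]
}}

```text
time: 13.7
tool_pos: [0.6815, 0.1597, 0.1745]
tool_rot: [3.137, 0.009, 2.904]
contact_force: [0.6, -0.3, 0.5]
opening: 0.0003
grip_force: 0.0
```

Call:
{"name": "step_arm", "arguments": {
  "commands": [
    [0,0,0,-1.5,0,0,0.12],
    [0,0,0,-3.1,0,0,0.17],
    [0,0,0,-4.6,0,0,0.17],
    [0,0,0,-4.6,0,0,0.17]
  ]
}}

```text
time: 14.03
tool_pos: [0.6751, 0.1553, 0.121]
tool_rot: [-3.14, -0.006, 3.065]
contact_force: [-0.6, 0.0, -1.2]
opening: 0.0004
grip_force: 0.0
```

Call:
{"name": "step_arm", "arguments": {
  "commands": [
    [0,0.1,0,-0.4,0,0,0],
    [0,0.1,0,-0.7,0,0,0],
    [0,0.1,0,-0.7,0,0,0]
  ]
}}

```text
time: 14.28
tool_pos: [0.6783, 0.1554, 0.1183]
tool_rot: [3.141, 0.001, 3.063]
contact_force: [-0.0, -0.2, 0.8]
opening: 0.0003
grip_force: 0.0
```

Call:
{"name": "step_arm", "arguments": {
  "commands": [
    [0,0,0,-0.1,0,0,0],
    [0,0,0,-0.2,0,0,0],
    [0,0,0,-0.2,0,0,0]
  ]
}}

```text
time: 14.53
tool_pos: [0.6781, 0.1554, 0.1163]
tool_rot: [3.141, 0.001, 3.063]
contact_force: [0.1, -0.4, -0.4]
opening: 0.0008
grip_force: 0.0
```

Call:
{"name": "step_arm", "arguments": {
  "commands": [
    [0,0,0,-0.1,0,0,0],
    [0,0,0,-0.2,0,0,0],
    [0,0,0,-0.2,0,0,0]
  ]
}}

```text
time: 14.78
tool_pos: [0.6779, 0.1554, 0.1138]
tool_rot: [3.142, -0.0, 3.063]
contact_force: [-0.5, 0.5, -0.4]
opening: 0.0003
grip_force: 0.1
```

Call:
{"name": "step_arm", "arguments": {
  "commands": [
    [0,0,0,-0.1,0,0,0],
    [0,0,0,-0.1,0,0,0]
  ]
}}

```text
time: 14.95
tool_pos: [0.6782, 0.1554, 0.1133]
tool_rot: [3.141, 0.001, 3.063]
contact_force: [-0.5, 0.4, 3.2]
opening: 0.0002
grip_force: 1.0
```

Call:
{"name": "step_arm", "arguments": {
  "commands": [
    [0,0,0,-0.05,0,0,0],
    [0,0,0,-0.05,0,0,0]
  ]
}}

```text
time: 15.12
tool_pos: [0.6783, 0.1555, 0.1131]
tool_rot: [3.141, 0.001, 3.063]
contact_force: [-0.9, 0.4, 4.9]
opening: 0.0003
grip_force: 2.1
```

Call:
{"name": "step_arm", "arguments": {
  "commands": [
    [0,0,0,-0.1,0,0,0],
    [0,-0.6,0.05,-0.1,0,0,0],
    [0,-1.2,0.1,-0.1,0,0,0],
    [0,-1.8,0.15,-0.1,0,0,0],
    [0,-2.3,0.18,-0.1,0,0,0]
  ]
}}

```text
time: 15.53
tool_pos: [0.6567, 0.1569, 0.114]
tool_rot: [3.141, 0.006, 3.063]
contact_force: [5.1, -1.2, 7.8]
opening: 0.0004
grip_force: 4.4
```

Call:
{"name": "step_arm", "arguments": {
  "commands": [
    [0,0,0,0,0,0,0],
    [0,0,0,1,0,0,0],
    [0,0,0,2,0,0,0],
    [0,3,0,4,0,0,0],
    [0,5,0,4,0,0,0]
  ]
}}

```text
time: 15.95
tool_pos: [0.7063, 0.1575, 0.1555]
tool_rot: [3.141, 0.004, 3.063]
contact_force: [1.4, -0.1, 1.1]
opening: 0.0004
grip_force: 0.0
```

```bash
cat > wh.py <<'E'
from cap import *
t=sys.argv[1]; m,s,I=cap(t); u=proj("wrist",(.645,.1564,.10),m).astype(int); x0,y0=np.clip(u-[60,50],0,[520,300]); print(u,x0,y0)
cv2.imwrite(f"pics/{t}c.png",cv2.resize(I[y0:y0+100,x0:x0+120],None,fx=4,fy=4,interpolation=cv2.INTER_CUBIC)[:,:,::-1])
E
python3 wh.py w8
```

```text
15.95 [0.70628667 0.15751306 0.15546662] [3.14066627 0.00380808 3.06317667]
[307 129] 247 79
```

View pics/w8c.png

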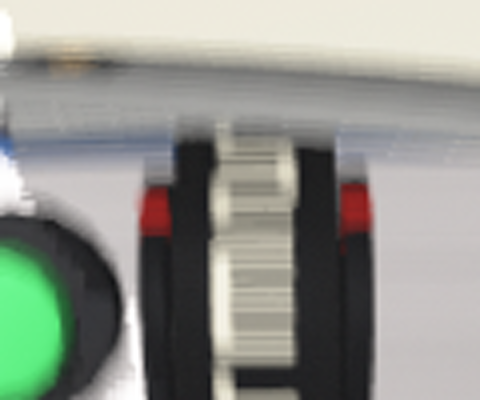

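That picture is blurred because the arm was still moving. I'll unwrap the wheel's rim numerically and read the digit as text.

```bash
cat > unwrap.py <<'E'
from cap import *
def unwrap(m,I,lo=5,hi=75):
    a=np.radians(-4.3); X=np.array([np.cos(a),np.sin(a),0]); Y=np.array([-np.sin(a),np.cos(a),0]); ax=np.array([.6645,.1564,.082])
    ph=np.radians(np.arange(lo,hi,2.)); ys=np.linspace(.012,-.012,30)
    uv=np.array([[proj("wrist",ax+.032*(-np.sin(p)*X+np.cos(p)*np.array([0,0,1]))+y*Y,m) for y in ys] for p in ph],np.float32)
    g=cv2.remap(cv2.cvtColor(I,cv2.COLOR_RGB2GRAY),uv[...,0],uv[...,1],cv2.INTER_LINEAR)
    for p,r in zip(np.degrees(ph),g): print("%3d"%p,"".join("#" if v>130 else "+" if v>85 else "." for v in r))
if __name__=="__main__":
    if len(sys.argv)>2: m,s,I=pickle.load(open(f"pics/{sys.argv[1]}.pkl","rb"))
    else: m,s,I=cap(sys.argv[1])
    unwrap(m,I)
E
python3 unwrap.py w7 old; python3 unwrap.py w9
```

```text
5 ...................####+......
  7 ...................####+......
  9 ..................+####+......
 11 ......+################+......
 13 ......#################+......
 14 ......################+.......
 17 .....+####....................
 19 .....+####....................
 21 .....+####....................
 23 .....+################........
 25 .....#################........
 27 .....+################........
 29 ..............................
 31 ..............................
 33 ..............................
 35 ....................+++.......
 37 ...................####.......
 39 ...................####.......
 41 ...................####.......
 43 ...................####.......
 45 ...................####.......
 47 ...................####.......
 49 ...................####+......
 51 ...................####+......
 53 ...................####.......
 55 ...................####.......
 57 ...................####.......
 59 ..................+####.......
 61 ..................+####.......
 63 ..................+###+.......
 65 ...................###........
 67 .............
[... 722 characters left out ...]

 35 ...............+++++++........
 37 .......+###############+......
 39 .......#################......
 41 .......+################......
 43 ........+++++++++++#####......
 45 ...................+####......
 47 ...................+####......
 49 .......#################......
 51 ......+#################......
 53 ......##################......
 55 ......#################+......
 57 ......#####++++++++++++.......
 59 ......#####...................
 61 ......#####...................
 63 ......#####++++++++++++.......
 65 ......#################.......
 67 ......#################.......
 69 ......+################+......
 71 ......+################+......
 73 ......+################+......
```

The unwrapped rim now shows a 2 centred at the same angle the 1 had, so one stroke gives exactly one click. Repeating the stroke.

Call:
{"name": "step_arm", "arguments": {
  "commands": [
    [0,-2.7,-0.18,-2,0,0,0],
    [0,-2.7,-0.18,-3.2,0,0,0],
    [0,-2.7,-0.18,-3.7,0,0,0],
    [0,-2.7,-0.18,-4,0,0,0],
    [0,-2.7,-0.18,-4,0,0,0]
  ]
}}

```text
time: 16.47
tool_pos: [0.6788, 0.155, 0.1129]
tool_rot: [-3.141, 0.003, 3.063]
contact_force: [1.2, -2.5, 4.4]
opening: 0.0006
grip_force: 2.2
```

Call:
{"name": "step_arm", "arguments": {
  "commands": [
    [0,-0.6,0.05,0,0,0,0],
    [0,-1.2,0.1,0,0,0,0],
    [0,-1.8,0.15,0,0,0,0],
    [0,-2.3,0.18,0,0,0,0],
    [0,-2.3,0.18,0,0,0,0]
  ]
}}

```text
time: 16.88
tool_pos: [0.6553, 0.1565, 0.114]
tool_rot: [-3.141, 0.003, 3.063]
contact_force: [-3.0, -4.3, 10.4]
opening: 0.0006
grip_force: 5.4
```

Call:
{"name": "step_arm", "arguments": {
  "commands": [
    [0,0,0,0.8,0,0,0],
    [0,1.2,-0.1,0.8,0,0,0],
    [0,2.3,-0.18,0.8,0,0,0],
    [0,2.3,-0.18,0.2,0,0,0],
    [0,2.3,-0.18,0,0,0,0]
  ]
}}

```text
time: 17.3
tool_pos: [0.6793, 0.1555, 0.1122]
tool_rot: [3.141, 0.003, 3.063]
contact_force: [0.9, -0.0, 15.5]
opening: 0.0004
grip_force: 7.3
```

Call:
{"name": "step_arm", "arguments": {
  "commands": [
    [0,-0.6,0.05,0,0,0,0],
    [0,-1.2,0.1,0,0,0,0],
    [0,-1.8,0.15,0,0,0,0],
    [0,-2.3,0.18,0,0,0,0],
    [0,-2.3,0.18,0,0,0,0]
  ]
}}

```text
time: 17.72
tool_pos: [0.6554, 0.1571, 0.1139]
tool_rot: [3.141, 0.004, 3.063]
contact_force: [0.7, -2.6, 11.2]
opening: 0.0004
grip_force: 5.9
```

Call:
{"name": "step_arm", "arguments": {
  "commands": [
    [0,0,0,1,0,0,0],
    [0,0,0,2,0,0,0],
    [0,3,0,4,0,0,0],
    [0,5,0,4,0,0,0],
    [0,5,0,4,0,0,0]
  ]
}}

```text
time: 18.13
tool_pos: [0.7076, 0.157, 0.1524]
tool_rot: [3.141, 0.004, 3.062]
contact_force: [0.2, 0.4, -0.3]
opening: 0.0005
grip_force: 0.0
```

```bash
python3 unwrap.py w10
```

```text
18.1333 [0.70764547 0.15701708 0.15242591] [3.14083033 0.00350689 3.06216985]
  5 ......####+++++++++++.........
  7 ......####....................
  9 ......####....................
 11 ......################+.......
 13 .....+#################+......
 14 ......##################......
 17 .......+#######+++######......
 19 ...................#####......
 21 ...................#####......
 23 ........+++++++++++#####......
 25 .......#################......
 27 .......#################......
 29 .......################+......
 31 ........+++++++++++++.........
 33 ..............................
 35 ..............................
 37 .......+++..........+#++......
 39 ......####+........+####......
 41 ......####+........+####......
 43 ......####+........+####......
 45 ......####+........+####......
 47 ......#####......+++####......
 49 ......##################......
 51 ......##################......
 53 ......##################......
 55 .......#################......
 57 ........++++++++++++####......
 59 ...................+####......
 61 ....................####......
 63 ....................####......
 65 ....................####......
 67 ....................####......
 69 ....................####......
 71 ....................####......
 73 ....................####......
```

The digit is 4 now. Four more clicks.

Call:
{"name": "step_arm", "arguments": {
  "commands": [
    [0,-2.7,-0.18,-2,0,0,0],
    [0,-2.7,-0.18,-3.2,0,0,0],
    [0,-2.7,-0.18,-3.7,0,0,0],
    [0,-2.7,-0.18,-4,0,0,0],
    [0,-2.7,-0.18,-4,0,0,0]
  ]
}}

```text
time: 18.6
tool_pos: [0.6786, 0.1551, 0.1129]
tool_rot: [-3.141, 0.003, 3.063]
contact_force: [0.9, -2.0, 4.5]
opening: 0.0007
grip_force: 2.5
```

Call:
{"name": "step_arm", "arguments": {
  "commands": [
    [0,-0.6,0.05,0,0,0,0],
    [0,-1.2,0.1,0,0,0,0],
    [0,-1.8,0.15,0,0,0,0],
    [0,-2.3,0.18,0,0,0,0],
    [0,-2.3,0.18,0,0,0,0]
  ]
}}

```text
time: 19.02
tool_pos: [0.655, 0.1566, 0.114]
tool_rot: [-3.141, 0.003, 3.063]
contact_force: [-2.6, -3.5, 11.7]
opening: 0.0005
grip_force: 5.6
```

Call:
{"name": "step_arm", "arguments": {
  "commands": [
    [0,0,0,0.8,0,0,0],
    [0,1.2,-0.1,0.8,0,0,0],
    [0,2.3,-0.18,0.8,0,0,0],
    [0,2.3,-0.18,0.2,0,0,0],
    [0,2.3,-0.18,0,0,0,0]
  ]
}}

```text
time: 19.43
tool_pos: [0.6791, 0.1556, 0.1122]
tool_rot: [3.141, 0.003, 3.063]
contact_force: [0.6, -1.2, 15.0]
opening: 0.0003
grip_force: 7.4
```

Call:
{"name": "step_arm", "arguments": {
  "commands": [
    [0,-0.6,0.05,0,0,0,0],
    [0,-1.2,0.1,0,0,0,0],
    [0,-1.8,0.15,0,0,0,0],
    [0,-2.3,0.18,0,0,0,0],
    [0,-2.3,0.18,0,0,0,0]
  ]
}}

```text
time: 19.85
tool_pos: [0.6552, 0.1572, 0.1139]
tool_rot: [3.141, 0.004, 3.063]
contact_force: [-0.5, -2.4, 11.8]
opening: 0.0004
grip_force: 6.0
```

Call:
{"name": "step_arm", "arguments": {
  "commands": [
    [0,0,0,0.8,0,0,0],
    [0,1.2,-0.1,0.8,0,0,0],
    [0,2.3,-0.18,0.8,0,0,0],
    [0,2.3,-0.18,0.2,0,0,0],
    [0,2.3,-0.18,0,0,0,0]
  ]
}}

```text
time: 20.27
tool_pos: [0.6791, 0.1556, 0.1122]
tool_rot: [3.141, 0.004, 3.063]
contact_force: [2.1, -1.2, 14.8]
opening: 0.0003
grip_force: 7.4
```

Call:
{"name": "step_arm", "arguments": {
  "commands": [
    [0,-0.6,0.05,0,0,0,0],
    [0,-1.2,0.1,0,0,0,0],
    [0,-1.8,0.15,0,0,0,0],
    [0,-2.3,0.18,0,0,0,0],
    [0,-2.3,0.18,0,0,0,0]
  ]
}}

```text
time: 20.68
tool_pos: [0.6552, 0.1571, 0.1139]
tool_rot: [3.141, 0.004, 3.063]
contact_force: [0.2, -2.0, 13.7]
opening: 0.0004
grip_force: 6.7
```

Call:
{"name": "step_arm", "arguments": {
  "commands": [
    [0,0,0,0.8,0,0,0],
    [0,1.2,-0.1,0.8,0,0,0],
    [0,2.3,-0.18,0.8,0,0,0],
    [0,2.3,-0.18,0.2,0,0,0],
    [0,2.3,-0.18,0,0,0,0]
  ]
}}

```text
time: 21.1
tool_pos: [0.6793, 0.1555, 0.1122]
tool_rot: [3.141, 0.005, 3.063]
contact_force: [3.9, -1.3, 12.9]
opening: 0.0002
grip_force: 7.1
```

Call:
{"name": "step_arm", "arguments": {
  "commands": [
    [0,-0.6,0.05,0,0,0,0],
    [0,-1.2,0.1,0,0,0,0],
    [0,-1.8,0.15,0,0,0,0],
    [0,-2.3,0.18,0,0,0,0],
    [0,-2.3,0.18,0,0,0,0]
  ]
}}

```text
time: 21.52
tool_pos: [0.655, 0.1571, 0.1139]
tool_rot: [3.142, 0.004, 3.063]
contact_force: [-0.8, -2.3, 13.8]
opening: 0.0005
grip_force: 7.2
```

Call:
{"name": "step_arm", "arguments": {
  "commands": [
    [0,0,0,1,0,0,0],
    [0,0,0,2,0,0,0],
    [0,3,0,4,0,0,0],
    [0,5,0,4,0,0,0],
    [0,5,0,4,0,0,0]
  ]
}}

```text
time: 21.93
tool_pos: [0.7073, 0.157, 0.1518]
tool_rot: [3.141, 0.003, 3.062]
contact_force: [0.8, 0.1, -1.0]
opening: 0.0003
grip_force: 0.0
```

```bash
python3 unwrap.py w11
python3 - <<'E'
from h import *
for n,(x0,x1,y0,y1) in dict(top=(380,415,140,205),side=(240,280,260,315)).items():
    I=read_camera(n); H=hsv(I); k=(H[...,1]<40)&(H[...,2]>205); q=np.zeros_like(k); q[y0:y1,x0:x1]=k[y0:y1,x0:x1]; print(n,blobs(n,I,q,.016,80,900))
E
python3 tote.py|head -4
```

```text
21.9333 [0.70725112 0.15704902 0.1518163 ] [3.14099463e+00 2.61318276e-03 3.06221766e+00]
  5 ......#################+......
  7 ......+###############+.......
  9 ..............................
 11 ..............................
 13 .......+##############+.......
 14 ......#################+......
 17 ......##################......
 19 ......###########+######......
 21 ......####+........#####......
 23 ......####+........#####......
 25 ......#####++++++++#####......
 27 ......##################......
 29 ......##################......
 31 ......+#################......
 33 ...................+####......
 35 ...................+####......
 37 ...................+####......
 39 .......+################......
 41 .......#################......
 43 .......#################......
 45 .......################+......
 47 .......++++++++++++++++.......
 49 ..............................
 51 ..............++++++++........
 53 .......+###############+......
 55 ......+#################......
 57 ......##################......
 59 ......##################......
 61 ......####+++......+####......
 63 ......#####+++++++++####......
 65 ......##################......
 67 ......##################......
 69 ......##################......
 71 ......##################......
 73 ......##################......
top [{'uv': [397.0, 168.0], 'xy': [658.0, -218.3], 'wh': [91.5, 23.7], 'yaw': 7.1}]
side [{'uv': [259.0, 286.0], 'xy': [657.7, -220.5], 'wh': [91.9, 25.6], 'yaw': 7.3}]
side ((450.79901123046875, -170.88331604003906), (79.12086486816406, 125.88994598388672), 4.011868476867676)
 u 398.9525001922672 478.06682036207627  v -262.72829511951136 -136.7392173505116
top ((488.3346862792969, -165.31854248046875), (172.2820587158203, 142.90597534179688), 4.021996974945068)
 u 390.36720982496547 562.7965938274168  v -268.0900303503254 -124.58945052241619
```

The rim stands between clicks, with 8 about 16° low. It may still be settling, so I'll look again.

Call:
{"name": "step_arm", "arguments": {
  "commands": [
    [0,0,0,0,0,0,0],
    [0,0,0,0,0,0,0],
    [0,0,0,0,0,0,0],
    [0,0,0,0,0,0,0]
  ]
}}

```text
time: 22.52
tool_pos: [0.7048, 0.1573, 0.1516]
tool_rot: [3.141, 0.0, 3.063]
contact_force: [-0.1, 0.7, -1.0]
opening: 0.0004
grip_force: 0.0
```

```bash
python3 unwrap.py w12; python3 unwrap.py w8 old | head -30
```

```text
22.5167 [0.70480868 0.15728685 0.15156293] [3.14147717e+00 3.58861078e-05 3.06283711e+00]
  5 ......#################.......
  7 ........++++++++++++++........
  9 ..............................
 11 ..............................
 13 ......+################.......
 14 ......##################......
 17 ......##################......
 19 ......#####.......+#####......
 21 ......####+........+####......
 23 ......####+........+####......
 25 ......##################......
 27 ......##################......
 29 ......##################......
 31 .......++++++++#++######......
 33 ...................+####......
 35 ...................+####......
 37 ...................#####......
 39 .......+################......
 41 .......#################......
 43 .......#################......
 45 .......+##############+.......
 47 ..............................
 49 ..............................
 51 ................+++++++.......
 53 ......+#################......
 55 ......+#################......
 57 ......##################......
 59 ......#####+++++++++####......
 61 ......####+........+####..
[... 564 characters left out ...]

 25 .......################+......
 27 .......################.......
 29 .......###############+.......
 31 .......+##############+.......
 33 .......+###############.......
 35 .......+###############+......
 37 .......################+......
 39 ......+################+......
 41 ......+################+......
 43 ......#################+......
 45 ......#################+......
 47 ......#################+......
 49 ......#################+......
 51 ......################+.......
 53 ......################+.......
 55 ......################+.......
 57 ......+####++++#++++++........
 59 ......+###############+.......
 61 ......+####++++#######+.......
 63 ......+###############+.......
```

It hasn't moved: it rests about 0.43 click past 8, close to the detent's balance point. I'll roll it back about 9 mm.

Call:
{"name": "step_arm", "arguments": {
  "commands": [
    [0,-3,0,-1.5,0,0,0],
    [0,-4.6,0,-3,0,0,0],
    [0,-4.6,0,-3.7,0,0,0],
    [0,-4.6,0,-4,0,0,0],
    [0,-4.6,0,-4,0,0,0]
  ]
}}

```text
time: 22.98
tool_pos: [0.661, 0.1571, 0.1141]
tool_rot: [3.141, 0.006, 3.063]
contact_force: [0.8, -1.0, 6.6]
opening: 0.0007
grip_force: 3.6
```

Call:
{"name": "step_arm", "arguments": {
  "commands": [
    [0,0.3,-0.02,0,0,0,0],
    [0,0.6,-0.05,0,0,0,0],
    [0,0.9,-0.07,0,0,0,0],
    [0,0.9,-0.07,0,0,0,0],
    [0,0.9,-0.07,1,0,0,0]
  ]
}}

```text
time: 23.4
tool_pos: [0.6683, 0.1563, 0.121]
tool_rot: [-3.141, -0.001, 3.063]
contact_force: [0.3, -0.6, -0.3]
opening: 0.0003
grip_force: 0.0
```

Call:
{"name": "step_arm", "arguments": {
  "commands": [
    [0,0,0,2,0,0,0],
    [0,3,0,3,0,0,0],
    [0,3.7,0,3,0,0,0],
    [0,3.7,0,3,0,0,0]
  ]
}}

```text
time: 23.73
tool_pos: [0.7069, 0.1563, 0.1524]
tool_rot: [3.141, 0.003, 3.062]
contact_force: [0.0, -0.4, -1.8]
opening: 0.0
grip_force: 0.0
```

```bash
python3 unwrap.py w13
```

```text
23.7333 [0.70693217 0.15625007 0.1524334 ] [3.14103787e+00 2.83885117e-03 3.06224769e+00]
  5 .......+++++++++++.####+......
  7 ...................####+......
  9 ...................####+......
 11 .......#################......
 13 ......+#################......
 14 .......################+......
 17 .......+++++++++++++++........
 19 ..............................
 21 ..............................
 23 .......################.......
 25 ......#################+......
 27 ......#################+......
 29 ......#####++++++++#####......
 31 ......####+........+###+......
 33 ......####+........+####......
 35 ......##################......
 37 ......##################......
 39 ......##################......
 41 ......##################......
 43 ......####+........+####......
 45 ......####+........+####......
 47 ......####+........+####......
 49 ......##################......
 51 ......##################......
 53 ......##################......
 55 ......#################+......
 57 .......################.......
 59 ........+++++++++++++.........
 61 ..............................
 63 ........+++++++++++++++.......
 65 .......+###############+......
 67 .......#################......
 69 .......+################......
 71 .......+################......
 73 .......+++++++++++++####......
```

Call:
{"name": "step_arm", "arguments": {
  "commands": [
    [0,0,0,0,0,0,0],
    [0,0,0,0,0,0,0],
    [0,0,0,0,0,0,0],
    [0,0,0,0,0,0,0],
    [0,0,0,0,0,0,0]
  ]
}}

```text
time: 24.2
tool_pos: [0.7047, 0.1566, 0.1515]
tool_rot: [3.142, -0.0, 3.063]
contact_force: [-0.8, -0.6, 0.4]
opening: 0.0005
grip_force: 0.0
```

```bash
python3 unwrap.py w14
python3 - <<'E'
import cv2,numpy as np,pickle
A=[]
for t in("w10","w12","w14"):
    I=pickle.load(open(f"pics/{t}.pkl","rb"))[2]; A.append(cv2.resize(I[85:175,245:365],None,fx=2.2,fy=2.2,interpolation=cv2.INTER_CUBIC))
cv2.imwrite("pics/cmp.png",np.hstack(A)[:,:,::-1])
E
```

```text
24.2 [0.70467949 0.15660627 0.15146984] [ 3.14152816e+00 -2.43714373e-04  3.06295150e+00]
  5 ...................####+......
  7 ...................####+......
  9 ...................####+......
 11 .......################+......
 13 ......+#################......
 14 ......+################.......
 17 ..............................
 19 ..............................
 21 .................++++.........
 23 .......################.......
 25 ......##################......
 27 ......##################......
 29 ......####+........+####......
 31 ......####+........+####......
 33 ......####+........+####......
 35 ......##################......
 37 ......##################......
 39 ......##################......
 41 ......#####++++++++#####......
 43 ......####+.........####......
 45 ......####+.........####......
 47 ......#####......+++####......
 49 ......##################......
 51 ......##################......
 53 ......##################......
 55 ......+################+......
 57 .......+++++++######++........
 59 ..............................
 61 ..............................
 63 .......+#############+++......
 65 .......################+......
 67 .......#################......
 69 .......+################......
 71 ........++++++++++++####......
 73 ....................####......
```

View pics/cmp.png

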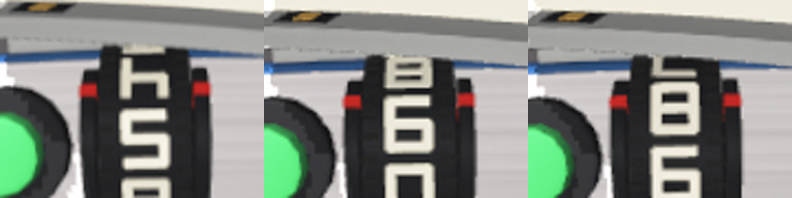

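Marks are at y=88, 100 and 100 in the three panes. In the third pane the 8 is slightly short of them, toward the top of the wheel. Allowing for parallax, it stands about 13° short of its rest angle, which is 7 mm of rim. I'll nudge it forward gently, letting the arm settle first.

Call:
{"name": "step_arm", "arguments": {
  "commands": [
    [0,-2,0,-1,0,0,0],
    [0,-3.6,0,-2,0,0,0],
    [0,-3.6,0,-2.8,0,0,0],
    [0,-3.6,0,-2.8,0,0,0],
    [0,-3.6,0,-2.8,0,0,0]
  ]
}}

```text
time: 24.67
tool_pos: [0.6695, 0.1565, 0.1235]
tool_rot: [3.142, 0.0, 3.063]
contact_force: [0.2, 0.3, 0.9]
opening: 0.0005
grip_force: 0.0
```

Call:
{"name": "step_arm", "arguments": {
  "commands": [
    [0,0,0,-0.5,0,0,0],
    [0,0,0,-1.0,0,0,0],
    [0,0,0,-1.15,0,0,0],
    [0,0,0,-1.15,0,0,0],
    [0,0,0,-1.15,0,0,0]
  ]
}}

```text
time: 25.08
tool_pos: [0.6708, 0.1565, 0.114]
tool_rot: [3.141, 0.005, 3.063]
contact_force: [-0.0, -0.6, 9.1]
opening: 0.0003
grip_force: 4.4
```

Call:
{"name": "step_arm", "arguments": {
  "commands": [
    [0,-0.25,0.02,0,0,0,0],
    [0,-0.5,0.04,0,0,0,0],
    [0,-0.75,0.06,0,0,0,0],
    [0,-0.75,0.06,0,0,0,0],
    [0,-0.75,0.06,0,0,0,0]
  ]
}}

```text
time: 25.5
tool_pos: [0.6632, 0.157, 0.1141]
tool_rot: [3.141, 0.005, 3.063]
contact_force: [-0.8, -0.7, 8.5]
opening: 0.0007
grip_force: 4.5
```

Call:
{"name": "step_arm", "arguments": {
  "commands": [
    [0,0,0,0.3,0,0,0],
    [0,0,0,1,0,0,0],
    [0,2,0,3.9,0,0,0],
    [0,4.35,0,3.95,0,0,0],
    [0,4.35,0,3.95,0,0,0]
  ]
}}

```text
time: 25.92
tool_pos: [0.7087, 0.1567, 0.1532]
tool_rot: [3.141, 0.006, 3.062]
contact_force: [1.2, -0.8, -1.0]
opening: 0.0003
grip_force: 0.0
```

```bash
python3 unwrap.py w15; sleep 1;python3 unwrap.py w15b | grep -n "" | sed -n '8,30p'
```

```text
25.9167 [0.70872924 0.15669209 0.15318802] [3.14066226 0.00581973 3.06199195]
  5 ......#####++++++++#####......
  7 ......####.........#####......
  9 ......####+........#####......
 11 ......##################......
 13 ......##################......
 14 ......##################......
 17 .......#################......
 19 ...................#####......
 21 ...................#####......
 23 ...................#####......
 25 .......#################......
 27 .......#################......
 29 .......################+......
 31 .......+++++++++++++++........
 33 ..............................
 35 ..............................
 37 .......################+......
 39 ......##################......
 41 ......##################......
 43 ......#####++++++++#####......
 45 ......####+........+####......
 47 ......####+........+####......
 49 ......##################......
 51 ......##################......
 53 ......##################......
 55 ......##################......
 57 ......#####++++++++#####......
 59 ......####+........+####......
 61 ......####+........+####......
 63 ...
[... 374 characters left out ...]
##########......
13: 27 .......#################......
14: 29 .......################+......
15: 31 ........++++++++++++++........
16: 33 ..............................
17: 35 ..............................
18: 37 ......+################+......
19: 39 ......+#################......
20: 41 ......##################......
21: 43 ......#####+++++++++####......
22: 45 ......####+........+####......
23: 47 ......####+........+####......
24: 49 ......##################......
25: 51 ......##################......
26: 53 ......##################......
27: 55 ......##################......
28: 57 ......#####+++++++++####......
29: 59 ......####+.........####......
30: 61 ......####+.........####......
```

The 8 now shows the same phase as the earlier rests. I'll confirm it from exactly the viewpoint of the first reading, on the way to the blank.

Call:
{"name": "step_arm", "arguments": {
  "commands": [
    [0,0,0,3.5,0,0,-0.12],
    [0,-2.5,-2.5,4,0,0,-0.24],
    [0,-5,-5,4,0,0,-0.36],
    [0,-7.5,-7.5,4,0,0,-0.48],
    [0,-10,-10,4,0,0,-0.6]
  ]
}}

```text
time: 26.43
tool_pos: [0.6024, 0.0566, 0.1908]
tool_rot: [-3.141, -0.001, 2.458]
contact_force: [0.2, -0.8, 0.1]
opening: 0.0007
grip_force: 0.0
```

Call:
{"name": "step_arm", "arguments": {
  "commands": [
    [0,-0.8,-0.7,0,0,0,-0.12],
    [0,-0.8,-0.7,0,0,0,-0.17],
    [0,-0.8,-0.7,0,0,0,-0.17],
    [0,-0.8,-0.7,0,0,0,-0.17]
  ]
}}

```text
time: 26.77
tool_pos: [0.5963, 0.0503, 0.1913]
tool_rot: [-3.141, -0.001, 2.295]
contact_force: [-0.7, -0.2, 0.0]
opening: 0.0008
grip_force: 0.0
```

```bash
python3 unwrap.py w16
```

```text
26.7667 [0.59633873 0.05025881 0.19128203] [-3.14122569e+00 -6.29506339e-04  2.29465248e+00]
  5 ......####........+####+......
  7 .....+####.........####+......
  9 ......####+.......+####+......
 11 ......#################+......
 13 ......#################+......
 14 ......+################+......
 17 ..................+####+......
 19 ..................+####+......
 21 ..................+####+......
 23 .......################+......
 25 ......#################+......
 27 ......################+.......
 29 ..............................
 31 ..............................
 33 ..............................
 35 ......+###############+.......
 37 .....+#################.......
 39 .....+#################.......
 41 .....+####.........####.......
 43 .....+###+.........####.......
 45 .....+####........+####.......
 47 .....+#################.......
 49 .....+#################.......
 51 .....+#################.......
 53 .....+####+++++++++####.......
 55 .....+###+.........####.......
 57 .....+###+.........####.......
 59 .....+####+++++++++####.......
 61 .....+#################.......
 63 .....#################+.......
 65 .....+################+.......
 67 ......+#############++........
 69 ..............................
 71 ..............................
 73 ................++++++........
```

The phase matches the start's exactly, so 8 is set. On to the blank.

Call:
{"name": "step_arm", "arguments": {
  "commands": [
    [0.5,1,-4,0,0,0,0.12],
    [0.5,2,-8,0,0,0,0.24],
    [0.5,3,-12,0,0,0,0.36],
    [0.5,4,-16,0,0,0,0.48],
    [0.5,5,-20,0,0,0,0.6]
  ]
}}

```text
time: 27.23
tool_pos: [0.6474, -0.151, 0.1909]
tool_rot: [3.141, -0.001, 2.902]
contact_force: [1.4, -0.2, -0.1]
opening: 0.0296
grip_force: 0.0
```

Call:
{"name": "step_arm", "arguments": {
  "commands": [
    [0.5,0.5,-3,-2,0,0,0.12],
    [0.5,1.1,-5,-4,0,0,0.24],
    [0.5,1.1,-7,-7,0,0,0.36],
    [0.5,1.1,-7,-7,0,0,0.37],
    [0.5,1.1,-7,-7,0,0,0.37]
  ]
}}

```text
time: 27.65
tool_pos: [0.6568, -0.2197, 0.1185]
tool_rot: [3.138, -0.005, -3.022]
contact_force: [-0.4, 0.6, 0.1]
opening: 0.0458
grip_force: 0.0
```

Run:
```python
from cap import *
m,s,I=cap("w17"); H=hsv(I)
for t in(200,225,240): print(t,blobs("wrist",I,(H[...,1]<40)&(H[...,2]>t),.016,900,12000,m))
print(proj("wrist",(.658,-.2195,.016),m))
```

```text
27.65 [ 0.65682999 -0.21974155  0.11850643] [ 3.13833126 -0.00453713 -3.02164744]
200 [{'uv': [249.0, 373.0], 'xy': [907.7, -293.0], 'wh': [431.3, 90.5], 'yaw': -84.1}, {'uv': [317.0, 195.0], 'xy': [658.1, -219.2], 'wh': [89.7, 23.5], 'yaw': 7.0}, {'uv': [600.0, 132.0], 'xy': [537.3, 109.0], 'wh': [109.5, 42.9], 'yaw': -4.0}, {'uv': [409.0, 58.0], 'xy': [525.2, -153.9], 'wh': [92.7, 24.2], 'yaw': -86.5}, {'uv': [549.0, 91.0], 'xy': [519.4, 10.2], 'wh': [159.3, 101.7], 'yaw': -4.1}, {'uv': [410.0, 22.0], 'xy': [491.2, -155.7], 'wh': [92.6, 23.9], 'yaw': -86.4}]
225 [{'uv': [170.0, 378.0], 'xy': [947.3, -401.3], 'wh': [208.1, 27.3], 'yaw': -82.4}, {'uv': [317.0, 195.0], 'xy': [658.5, -219.2], 'wh': [88.8, 23.3], 'yaw': 6.9}, {'uv': [600.0, 138.0], 'xy': [544.2, 108.6], 'wh': [95.1, 42.1], 'yaw': -3.8}, {'uv': [409.0, 58.0], 'xy': [525.0, -153.9], 'wh': [92.6, 23.9], 'yaw': -86.5}, {'uv': [411.0, 22.0], 'xy': [491.1, -155.7], 'wh': [92.5, 23.7], 'yaw': -86.4}]
240 [{'uv': [169.0, 379.0], 'xy': [947.3, -401.7], 'wh': [207.0, 24.1], 'yaw': -83.5}, {'uv': [317.0, 195.0], 'xy': [658.5, -219.2], 'wh': [88.8, 23.1], 'yaw': 6.9}, {'uv': [600.0, 138.0], 'xy': [544.4, 108.7], 'wh': [93.7, 41.3], 'yaw': -3.6}, {'uv': [409.0, 58.0], 'xy': [524.9, -153.7], 'wh': [92.2, 23.7], 'yaw': -86.5}, {'uv': [411.0, 22.0], 'xy': [490.9, -155.6], 'wh': [92.4, 23.4], 'yaw': -86.4}]
[316.29201267 197.61492629]
```

The blank is at (0.658, -0.219) with a yaw of 7°, centred under the fingers. Grasping it.

Call:
{"name": "step_arm", "arguments": {
  "commands": [
    [0.5,0.1,0,-3,0,0,0],
    [0.5,0.1,0,-6,0,0,0],
    [0.5,0.1,0,-9,0,0,0],
    [0.5,0.1,0,-10.8,0,0,0],
    [0.5,0.1,0,-11.3,0,0,0]
  ],
  "grip_force": 35
}}

```text
time: 28.12
tool_pos: [0.6583, -0.2175, 0.0065]
tool_rot: [3.139, -0.003, -3.02]
contact_force: [-0.3, 0.2, 0.5]
opening: 0.0458
grip_force: 0.0
```

Call:
{"name": "step_arm", "arguments": {
  "commands": [
    [0.5,0,0,0,0,0,0],
    [0.15,0,0,0,0,0,0],
    [0.15,0,0,0,0,0,0],
    [0.15,0,0,0,0,0,0],
    [0.15,0,0,0,0,0,0]
  ]
}}

```text
time: 28.53
tool_pos: [0.6598, -0.2199, 0.0102]
tool_rot: [-3.141, 0.002, -3.02]
contact_force: [-0.3, 1.4, 3.7]
opening: 0.0237
grip_force: 4.4
```

Call:
{"name": "step_arm", "arguments": {
  "commands": [
    [0.15,0,0,3,0,0,0],
    [0.15,0,0,6,0,0,0],
    [0.15,0,0,10,0,0,-0.1],
    [0.15,-1,3,14,0,0,-0.22],
    [0.15,-2,6,17,0,0,-0.34]
  ]
}}

```text
time: 28.95
tool_pos: [0.6417, -0.1688, 0.1732]
tool_rot: [-3.141, 0.003, 2.914]
contact_force: [0.7, 0.1, -0.9]
opening: 0.0233
grip_force: 35.0
```

Call:
{"name": "step_arm", "arguments": {
  "commands": [
    [0.15,-2,3,2,0,0,-0.12],
    [0.15,-4,6,3,0,0,-0.24],
    [0.15,-5,9.5,3,0,0,-0.36],
    [0.15,-6,13,3,0,0,-0.48],
    [0.15,-7,16,3,0,0,-0.6]
  ]
}}

```text
time: 29.37
tool_pos: [0.5705, -0.0055, 0.2016]
tool_rot: [3.14, 0.001, 2.317]
contact_force: [1.0, 0.4, -1.4]
opening: 0.0234
grip_force: 35.0
```

Call:
{"name": "step_arm", "arguments": {
  "commands": [
    [0.15,0,3,0,0,0,-0.12],
    [0.15,0,6,0,0,0,-0.24],
    [0.15,0,9.5,0,0,0,-0.36],
    [0.15,0,13,0,0,0,-0.48],
    [0.15,0,16,0,0,0,-0.6]
  ]
}}

```text
time: 29.78
tool_pos: [0.5711, 0.1547, 0.2012]
tool_rot: [3.141, -0.0, 1.717]
contact_force: [1.2, -0.7, -1.4]
opening: 0.0234
grip_force: 35.0
```

Call:
{"name": "step_arm", "arguments": {
  "commands": [
    [0.15,0,0,0,0,0,-0.12],
    [0.15,0,0,0,0,0,-0.2],
    [0.15,0,0,0,0,0,-0.2],
    [0.15,0,0,0,0,0,-0.2]
  ]
}}

```text
time: 30.12
tool_pos: [0.5714, 0.1526, 0.2008]
tool_rot: [3.141, -0.0, 1.525]
contact_force: [-0.1, 0.5, -2.2]
opening: 0.0231
grip_force: 35.0
```

```bash
cat > tgt.py <<'E'
from cap import *
from scipy.spatial.transform import Rotation as Ro
o=np.array([.606,.086,.054])
r=np.radians
x=np.array([np.cos(r(17))*np.cos(r(-1.6)),np.cos(r(17))*np.sin(r(-1.6)),-np.sin(r(17))])
y=np.array([np.cos(r(17))*np.sin(r(7)),np.cos(r(17))*np.cos(r(7)),np.sin(r(17))]); y-=x*(x@y); y/=np.linalg.norm(y); n=np.cross(x,y)
R=np.c_[y,x,-n]
def go(bx,by,bz):
    s=observe(); t=o+x*bx+y*by+n*(bz+.002); C=Ro.from_euler("xyz",s["tool_rot"])
    print("tcp",t.round(4),"shift cm",((t-s["tool_pos"])*100).round(2),"rotvec",(Ro.from_matrix(R)*C.inv()).as_rotvec().round(3), "grip",s["grip_force"],s["opening"],s["contact_force"],s["tool_pos"])
if __name__=="__main__":
    print("n",n.round(3)); go(-.057,.078,.050); go(-.057,.078,.009)
E
python3 tgt.py; python3 tote.py|head -4
```

```text
n [ 0.27  -0.314  0.91 ]
tcp [0.5746 0.1453 0.1408] shift cm [ 0.32 -0.74 -6.  ] rotvec [ 0.319  0.283 -0.029] grip 34.99994516372681 0.023078475920611723 [-0.05155098  0.45055584 -2.19860601] [0.57137347 0.15261355 0.20082496]
tcp [0.5635 0.1581 0.1035] shift cm [-0.78  0.55 -9.73] rotvec [ 0.319  0.283 -0.029] grip 34.99994516372681 0.023078475920611723 [-0.05155098  0.45055584 -2.19860601] [0.57137347 0.15261355 0.20082496]
side ((456.1139221191406, -173.32022094726562), (139.2019500732422, 104.75475311279297), 86.47127532958984)
 u 398.3197370550491 504.45853363116487  v -267.75539372408986 -128.4104732228978
top ((489.40789794921875, -164.9970703125), (170.4728240966797, 142.85731506347656), 4.268610000610352)
 u 392.374387648419 562.7965938274168  v -267.80364393253035 -124.08963266491442
```

Call:
{"name": "step_arm", "arguments": {
  "commands": [
    [0.15,0,0,0,0.08,0.071,-0.007],
    [0.15,0,0,0,0.16,0.142,-0.015],
    [0.15,0,0,0,0.24,0.213,-0.022],
    [0.15,0.3,-0.7,-2,0.319,0.283,-0.029],
    [0.15,0.3,-0.7,-4,0.319,0.283,-0.029]
  ]
}}

```text
time: 30.63
tool_pos: [0.5768, 0.1415, 0.1591]
tool_rot: [-2.829, -0.299, 1.442]
contact_force: [0.1, -0.7, -2.9]
opening: 0.0231
grip_force: 35.0
```

Call:
{"name": "step_arm", "arguments": {
  "commands": [
    [0.15,0,0,-1.5,0,0,0],
    [0.15,0,0,-2,0,0,0],
    [0.15,0,0,-2,0,0,0],
    [0.15,0,0,-2,0,0,0]
  ]
}}

```text
time: 30.97
tool_pos: [0.5748, 0.1456, 0.1413]
tool_rot: [-2.831, -0.296, 1.447]
contact_force: [-0.0, -0.8, -1.3]
opening: 0.0231
grip_force: 35.0
```

```bash
python3 tgt.py
python3 - <<'E'
from cap import *
m,s,I=cap("w18"); cv2.imwrite("pics/w18v.png",cv2.resize(I[60:330,150:500],None,fx=2.2,fy=2.2)[:,:,::-1])
E
```

```text
n [ 0.27  -0.314  0.91 ]
tcp [0.5746 0.1453 0.1408] shift cm [-0.02 -0.04 -0.05] rotvec [0.001 0.    0.002] grip 34.99973952770233 0.023109597038297267 [-0.02065188 -0.77232256 -1.26057864] [0.57476977 0.14563428 0.14130959]
tcp [0.5635 0.1581 0.1035] shift cm [-1.12  1.25 -3.78] rotvec [0.001 0.    0.002] grip 34.99973952770233 0.023109597038297267 [-0.02065188 -0.77232256 -1.26057864] [0.57476977 0.14563428 0.14130959]
30.9667 [0.57476977 0.14563428 0.14130959] [-2.8312036  -0.29620412  1.44743726]
```

Call:
{"name": "step_arm", "arguments": {
  "commands": [
    [0.15,-0.3,0.35,-1,0,0,0],
    [0.15,-0.6,0.7,-2,0,0,0],
    [0.15,-0.88,1.02,-2.95,0,0,0],
    [0.15,-0.88,1.02,-2.95,0,0,0],
    [0.15,-0.88,1.02,-2.95,0,0,0]
  ]
}}

```text
time: 31.43
tool_pos: [0.5656, 0.1562, 0.1115]
tool_rot: [-2.83, -0.296, 1.448]
contact_force: [-0.3, 0.0, -2.4]
opening: 0.0232
grip_force: 35.0
```

Call:
{"name": "step_arm", "arguments": {
  "commands": [
    [0.15,-0.05,0.06,-0.18,0,0,0],
    [0.15,-0.1,0.12,-0.36,0,0,0],
    [0.15,-0.1,0.12,-0.36,0,0,0]
  ]
}}

```text
time: 31.68
tool_pos: [0.5648, 0.157, 0.1076]
tool_rot: [-2.83, -0.296, 1.447]
contact_force: [-0.3, 0.3, -1.4]
opening: 0.0231
grip_force: 35.0
```

Call:
{"name": "step_arm", "arguments": {
  "commands": [
    [0.15,-0.06,0.06,-0.18,0,0,0],
    [0.15,-0.06,0.06,-0.18,0,0,0],
    [0.15,-0.06,0.06,-0.18,0,0,0]
  ]
}}

```text
time: 31.93
tool_pos: [0.564, 0.1576, 0.1056]
tool_rot: [-2.83, -0.296, 1.446]
contact_force: [0.5, 0.7, -1.5]
opening: 0.0232
grip_force: 35.0
```

Call:
{"name": "step_arm", "arguments": {
  "commands": [
    [0.15,-0.06,0.06,-0.18,0,0,0],
    [0.15,-0.06,0.06,-0.18,0,0,0],
    [0.15,-0.06,0.06,-0.18,0,0,0]
  ]
}}

```text
time: 32.18
tool_pos: [0.5634, 0.1583, 0.1037]
tool_rot: [-2.83, -0.296, 1.447]
contact_force: [-0.3, 0.5, -2.5]
opening: 0.0229
grip_force: 35.0
```

Call:
{"name": "step_arm", "arguments": {
  "commands": [
    [0.15,-0.03,0.03,-0.1,0,0,0],
    [0.15,-0.03,0.03,-0.1,0,0,0],
    [0.15,-0.03,0.03,-0.1,0,0,0]
  ]
}}

```text
time: 32.43
tool_pos: [0.5631, 0.1585, 0.1028]
tool_rot: [-2.83, -0.296, 1.447]
contact_force: [0.2, -1.2, -1.3]
opening: 0.0234
grip_force: 35.0
```

Call:
{"name": "step_arm", "arguments": {
  "commands": [
    [0.15,-0.03,0.03,-0.1,0,0,0],
    [0.15,-0.03,0.03,-0.1,0,0,0],
    [0.15,-0.03,0.03,-0.1,0,0,0]
  ]
}}

```text
time: 32.68
tool_pos: [0.5629, 0.1588, 0.1018]
tool_rot: [-2.83, -0.296, 1.447]
contact_force: [-0.3, -0.2, -2.1]
opening: 0.023
grip_force: 35.0
```

Call:
{"name": "step_arm", "arguments": {
  "commands": [
    [0.15,-0.03,0.03,-0.1,0,0,0],
    [0.15,-0.03,0.03,-0.1,0,0,0],
    [0.15,-0.03,0.03,-0.1,0,0,0]
  ]
}}

```text
time: 32.93
tool_pos: [0.5629, 0.1589, 0.1016]
tool_rot: [-2.831, -0.296, 1.447]
contact_force: [0.6, -2.1, 4.8]
opening: 0.0232
grip_force: 35.0
```

Call:
{"name": "step_arm", "arguments": {
  "commands": [
    [0.15,-0.03,0.03,-0.1,0,0,0],
    [0.15,-0.03,0.03,-0.1,0,0,0],
    [0.15,-0.03,0.03,-0.1,0,0,0]
  ]
}}

```text
time: 33.18
tool_pos: [0.5631, 0.159, 0.1015]
tool_rot: [-2.833, -0.296, 1.447]
contact_force: [-0.1, -4.4, 10.3]
opening: 0.0232
grip_force: 35.0
```

There's contact at 10 N, so the bar is seated. I'll ease off, open, and withdraw along the normal.

Call:
{"name": "step_arm", "arguments": {
  "commands": [
    [0.15,0.04,-0.04,0.14,0,0,0],
    [0.15,0.04,-0.04,0.14,0,0,0],
    [0.45,0.04,-0.04,0.14,0,0,0],
    [0.45,0.04,-0.04,0.14,0,0,0],
    [0.45,0.1,-0.1,0.3,0,0,0]
  ]
}}

```text
time: 33.6
tool_pos: [0.5628, 0.1587, 0.1022]
tool_rot: [-2.828, -0.296, 1.446]
contact_force: [-0.1, -0.0, -1.2]
opening: 0.0388
grip_force: 0.1
```

Call:
{"name": "step_arm", "arguments": {
  "commands": [
    [0.45,0.3,-0.35,1.0,0,0,0],
    [0.45,0.9,-1.0,3.0,0,0,0],
    [0.45,1.5,-1.8,5.5,0,0,0],
    [0.45,1.5,-1.8,9,0,0,0],
    [0.45,1.5,-1.8,9,0,0,0]
  ]
}}

```text
time: 34.02
tool_pos: [0.5812, 0.14, 0.1998]
tool_rot: [-2.841, -0.298, 1.449]
contact_force: [0.1, 0.1, 1.0]
opening: 0.0411
grip_force: 0.0
```

Run:
```python
from cap import *
import tgt
m,s,I=cap("w19"); H=hsv(I)
for b in((0,0,0),(-.012,.045,.016),(-.024,0,.016),(0,.09,.016),(-.024,.09,.016),(0,0,.016)): print(b,proj("wrist",tgt.o+tgt.x*b[0]+tgt.y*b[1]+tgt.n*b[2],m).round(1))
g=cv2.cvtColor(I,cv2.COLOR_RGB2GRAY); c=np.array([proj("wrist",tgt.o+tgt.x*-.012+tgt.y*.045+tgt.n*.016,m)]).astype(int)[0]; x0,y0=np.clip(c-[90,60],0,[460,280])
cv2.imwrite("pics/w19c.png",cv2.resize(I[y0:y0+120,x0:x0+180],None,fx=4.4,fy=4.4,interpolation=cv2.INTER_CUBIC)[:,:,::-1]); print(x0,y0)
```

```text
34.0167 [0.58123017 0.14003114 0.19983769] [-2.84127299 -0.29761084  1.44927653]
(0, 0, 0) [380.5 279.1]
(-0.012, 0.045, 0.016) [375.4 247. ]
(-0.024, 0, 0.016) [359.6 288.5]
(0, 0.09, 0.016) [392.1 200. ]
(-0.024, 0.09, 0.016) [365.2 200.1]
(0, 0, 0.016) [383.6 287.5]
285 187
```

Call:
{"name": "step_arm", "arguments": {
  "commands": [
    [0.2,0,0,2,-0.08,-0.071,0.007],
    [0.1,0,0,2,-0.16,-0.142,0.015],
    [0,0,-2,2,-0.24,-0.213,0.022],
    [0,0,-5,2,-0.305,-0.283,0.029],
    [0,1,-9,0,-0.305,-0.283,0.029]
  ]
}}

```text
time: 34.48
tool_pos: [0.5867, 0.0572, 0.1988]
tool_rot: [3.133, -0.011, 1.532]
contact_force: [2.4, -0.3, 0.3]
opening: 0.0125
grip_force: 0.0
```

Call:
{"name": "step_arm", "arguments": {
  "commands": [
    [0,0,0,0,0,0,0.12],
    [0,0,0,0,0,0,0.24],
    [0,0,0,0,0,0,0.36],
    [0,0,0,0,0,0,0.48],
    [0,0,0,0,0,0,0.6]
  ]
}}

```text
time: 34.9
tool_pos: [0.5869, 0.054, 0.1941]
tool_rot: [-3.139, -0.015, 2.13]
contact_force: [-1.0, -0.5, 0.1]
opening: 0.0002
grip_force: 0.0
```

Call:
{"name": "step_arm", "arguments": {
  "commands": [
    [0,0,0,0,0,0,0.12],
    [0,0,0,0,0,0,0.17],
    [0,0,0,0,0,0,0.17],
    [0,0,0,0,0,0,0.17]
  ]
}}

```text
time: 35.23
tool_pos: [0.5871, 0.0541, 0.1942]
tool_rot: [-3.14, -0.015, 2.293]
contact_force: [-0.2, 0.2, 0.3]
opening: 0.0002
grip_force: 0.0
```

Run:
```python
from cap import *
import tgt
from unwrap import unwrap
m,s,I=cap("w20"); unwrap(m,I,25,70)
J=I.copy()
for b in((0,0,0),(-.012,.045,.016),(-.024,0,.016),(0,.09,.016),(-.024,.09,.016),(0,0,.016)): print(b,proj("wrist",tgt.o+tgt.x*b[0]+tgt.y*b[1]+tgt.n*b[2],m).round(1))
cv2.imwrite("pics/w20c.png",cv2.resize(I[60:220,280:490],None,fx=3.7,fy=3.7,interpolation=cv2.INTER_CUBIC)[:,:,::-1])
```

```text
35.2333 [0.58707493 0.05410061 0.19422208] [-3.13985412 -0.01451986  2.29290936]
 25 ......+################+......
 27 ......+###############+.......
 29 .........++...................
 31 ..............................
 33 ..............................
 35 ......+###############+.......
 37 .....+#################.......
 39 .....+#################.......
 41 .....+####.........####+......
 43 ......####.........+###+......
 45 .....+####.........####+......
 47 .....+#################+......
 49 ......#################.......
 51 ......#################.......
 53 .....+####+..++++++####.......
 55 .....+####.........####.......
 57 .....+###+.........####+......
 59 .....+####+.......+####.......
 61 .....+#################.......
 63 .....+#################.......
 65 .....+################+.......
 67 ......############++++........
 69 ..............................
(0, 0, 0) [351.7 175.7]
(-0.012, 0.045, 0.016) [382.9 150.3]
(-0.024, 0, 0.016) [336.2 170.8]
(0, 0.09, 0.016) [430.7 129.5]
(-0.024, 0.09, 0.016) [415.8 110.5]
(0, 0, 0.016) [353.1 185.6]
```

View pics/w20c.png

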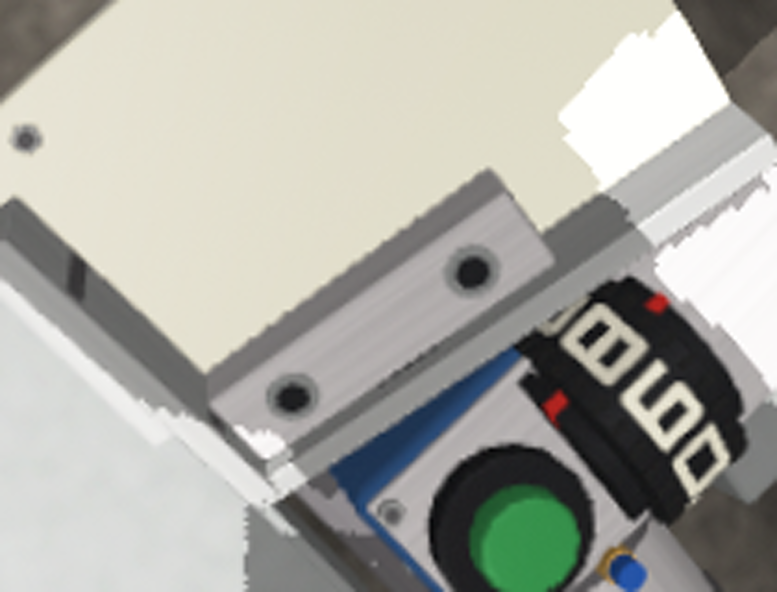

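The picture shows the blank flat in the corner, its end on the gate and its rear edge along the fence. Its corners at (553,265) and (213,400) are within 1–2 mm of where home predicts, and 8 stands at the marks. The button is next.

Call:
{"name": "step_arm", "arguments": {
  "commands": [
    [0,2,1.5,0,0,0,0.12],
    [0,4,3,0,0,0,0.24],
    [0,6,4.5,0,0,0,0.36],
    [0,7.4,5.5,0,0,0,0.48],
    [0,7.4,5.5,-1,0,0,0.6]
  ]
}}

```text
time: 35.7
tool_pos: [0.6641, 0.1112, 0.1857]
tool_rot: [3.141, -0.01, 2.901]
contact_force: [-0.4, -0.6, 0.1]
opening: 0.0001
grip_force: 0.0
```

Call:
{"name": "step_arm", "arguments": {
  "commands": [
    [0,0,0,-2,0,0,0.12],
    [0,0,0,-4,0,0,0.17],
    [0,0,0,-5.6,0,0,0.17],
    [0,0,0,-5.6,0,0,0.17],
    [0,0,0,-5.6,0,0,0.17]
  ]
}}

```text
time: 36.12
tool_pos: [0.6609, 0.109, 0.1279]
tool_rot: [-3.14, -0.016, 3.063]
contact_force: [-0.5, -0.6, 0.3]
opening: 0.0007
grip_force: 0.0
```

```bash
python3 - <<'E'
from h import *
s=observe(); print(s["tool_pos"],s["tool_rot"],s["contact_force"])
I=read_camera("top"); H=hsv(I); k=(H[...,1]<40)&(H[...,2]>200); q=np.zeros_like(k); q[190:265,352:412]=k[190:265,352:412]; print("bars in tote",blobs("top",I,q,.025,50,900))
E
python3 tote.py|tail -5|head -2
```

```text
[0.66086664 0.10901566 0.12788806] [-3.14033564 -0.01597299  3.06341339] [-0.470759   -0.61454481  0.3305765 ]
bars in tote [{'uv': [378.0, 235.0], 'xy': [454.4, -155.6], 'wh': [89.0, 24.5], 'yaw': -87.0}, {'uv': [378.0, 222.0], 'xy': [493.9, -157.1], 'wh': [88.8, 24.6], 'yaw': -86.5}, {'uv': [377.0, 211.0], 'xy': [526.8, -155.0], 'wh': [88.8, 24.7], 'yaw': -86.5}]
top ((488.4448547363281, -165.2163848876953), (172.04788208007812, 142.71768188476562), 4.021996974945068)
 u 390.5851415456779 562.7965938274168  v -267.80364393253035 -124.58945052241619
```

Call:
{"name": "step_arm", "arguments": {
  "commands": [
    [0,0,0,-1,0,0,0],
    [0,0,0,-2,0,0,0],
    [0,0,0,-2.4,0,0,0],
    [0,0,0,-2.4,0,0,0]
  ]
}}

```text
time: 36.6
tool_pos: [0.6616, 0.1091, 0.1048]
tool_rot: [-3.141, -0.013, 3.065]
contact_force: [0.6, -0.4, 5.4]
opening: 0.0005
grip_force: 2.2
```

Call:
{"name": "step_arm", "arguments": {
  "commands": [
    [0,0,0,-0.2,0,0,0],
    [0,0,0,-0.4,0,0,0],
    [0,0,0,-0.4,0,0,0]
  ]
}}

```text
time: 36.85
tool_pos: [0.6618, 0.109, 0.104]
tool_rot: [-3.141, -0.011, 3.065]
contact_force: [-6.0, -1.3, 18.2]
opening: 0.0006
grip_force: 9.3
```

Call:
{"name": "step_arm", "arguments": {
  "commands": [
    [0,0,0,-0.2,0,0,0],
    [0,0,0,-0.3,0,0,0],
    [0,0,0,-0.3,0,0,0]
  ]
}}

```text
time: 37.1
tool_pos: [0.6619, 0.109, 0.1037]
tool_rot: [-3.141, -0.009, 3.065]
contact_force: [-11.9, -1.9, 32.1]
opening: 0.0004
grip_force: 16.1
```

A hard stop at z = 0.104. I'll rise slowly and watch the force, to make sure this is the button's spring and not the rim.

Call:
{"name": "step_arm", "arguments": {
  "commands": [
    [0,0,0,0.6,0,0,0],
    [0,0,0,0.7,0,0,0],
    [0,0,0,0.7,0,0,0]
  ]
}}

```text
time: 37.35
tool_pos: [0.6618, 0.1091, 0.1056]
tool_rot: [-3.141, -0.012, 3.065]
contact_force: [0.1, -0.7, 4.1]
opening: 0.0002
grip_force: 2.0
```

Call:
{"name": "step_arm", "arguments": {
  "commands": [
    [0,0,0,0.2,0,0,0],
    [0,0,0,0.2,0,0,0],
    [0,0,0,0.2,0,0,0]
  ]
}}

```text
time: 37.6
tool_pos: [0.6617, 0.1091, 0.1064]
tool_rot: [-3.141, -0.013, 3.065]
contact_force: [1.8, 0.8, 3.7]
opening: -0.0
grip_force: 1.8
```

Call:
{"name": "step_arm", "arguments": {
  "commands": [
    [0,0,0,0.2,0,0,0],
    [0,0,0,0.2,0,0,0],
    [0,0,0,0.2,0,0,0]
  ]
}}

```text
time: 37.85
tool_pos: [0.6615, 0.109, 0.1085]
tool_rot: [-3.141, -0.014, 3.065]
contact_force: [1.5, -0.3, 2.8]
opening: 0.0003
grip_force: 1.2
```

Call:
{"name": "step_arm", "arguments": {
  "commands": [
    [0,0,0,0.2,0,0,0],
    [0,0,0,0.2,0,0,0],
    [0,0,0,0.2,0,0,0]
  ]
}}

```text
time: 38.1
tool_pos: [0.6609, 0.1091, 0.1103]
tool_rot: [-3.14, -0.015, 3.065]
contact_force: [0.2, -0.2, 0.8]
opening: 0.0005
grip_force: 0.7
```

The force falls evenly, from 4.1 N at 0.1056 to 0.8 N at 0.1103. That is the button's spring, so it went fully down. Withdrawing, then a final check.

Call:
{"name": "step_arm", "arguments": {
  "commands": [
    [0,0,0,2,0,0,0],
    [0,0,0,5,0,0,0],
    [0,-2,-2,8,0,0,-0.12],
    [0,-4,-4,8,0,0,-0.24],
    [0,-6,-5.5,8,0,0,-0.36]
  ]
}}

```text
time: 38.52
tool_pos: [0.601, 0.0531, 0.192]
tool_rot: [-3.141, -0.011, 2.699]
contact_force: [0.1, 0.3, -1.0]
opening: 0.0007
grip_force: 0.0
```

Call:
{"name": "step_arm", "arguments": {
  "commands": [
    [0,-1,0,0,0,0,-0.12],
    [0,-1.4,0,0,0,0,-0.24],
    [0,-1.4,0,0,0,0,-0.36],
    [0,-1.4,0,0,0,0,-0.41],
    [0,-1.4,0,0,0,0,-0.41]
  ]
}}

```text
time: 38.93
tool_pos: [0.5866, 0.0541, 0.1902]
tool_rot: [-3.139, -0.015, 2.293]
contact_force: [-0.0, -0.3, -0.2]
opening: 0.0003
grip_force: 0.0
```

```bash
python3 - <<'E'
from cap import *
import tgt
from unwrap import unwrap
m,s,I=cap("w21"); unwrap(m,I,29,69)
# blank: compare hole positions with w20 view through plane of its top face
def holes(t):
    m,s,I=pickle.load(open(f"pics/{t}.pkl","rb")); g=cv2.cvtColor(I,cv2.COLOR_RGB2GRAY); out=[]
    for y in(.02,.07):
        u=proj("wrist",tgt.o+tgt.x*-.012+tgt.y*y+tgt.n*.016,m); a=u.astype(int)-9; k=g[a[1]:a[1]+19,a[0]:a[0]+19]<60; yy,xx=np.nonzero(k)
        if len(xx):
            p=a+[xx.mean(),yy.mean()]; q,d=ray("wrist",p,m); o2=tgt.o+tgt.n*.016; P=q+d*((o2-q)@tgt.n)/(d@tgt.n)-o2; out.append([round(float(P@v)*1000,1) for v in(tgt.x,tgt.y)])
    print(t,out)
holes("w20");holes("w21")
E
python3 tote.py|tail -5|head -2
```

```text
38.9333 [0.58659997 0.05407297 0.19022711] [-3.13937157 -0.01501678  2.29286054]
 29 .......+++++..................
 31 ..............................
 33 ..............................
 35 ......+###############+.......
 37 .....+#################.......
 39 .....+#################.......
 41 .....+####........+####.......
 43 .....+###+.........####.......
 45 .....+####........+####+......
 47 .....+#################+......
 49 .....+#################.......
 51 .....+#################.......
 53 .....+####+++++++++####.......
 55 .....+###+.........####.......
 57 .....+###+.........####.......
 59 .....+###+........+####.......
 61 .....+#################.......
 63 .....##################.......
 65 .....+################+.......
 67 ......###############+........
w20 [[-12.9, 17.4], [-11.0, 71.6]]
w21 [[-12.8, 17.6], [-11.2, 71.7]]
top ((489.3473205566406, -165.030517578125), (170.406005859375, 142.6894073486328), 4.142457962036133)
 u 392.374387648419 562.7965938274168  v -267.80364393253035 -124.3394743061283
```

The midpoint between the blank's holes is at nest (-12.0, 44.6) mm, against a home of (-12, 45). The wheel still shows 8 and the tote hasn't moved. Handing in.

```bash
python3 -c "
from cell import *
print(hand_in())"
```

```text
the job is handed in; nothing more can be done
None
```

I handed the job in at about 39 s: all three stamped plates are in the tote, the wheel is at 8, the blank is home against fence and gate, and the start button was pressed fully and sprang back.

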